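# Move the charged battery pack from the charger to the chopper

## Task

The battery pack on the charger is charged. Press the charger's release paddle, slide the pack off the charger and slide it onto the cordless chopper's rail until its catch clicks and it is fully home. Go gently: never force the pack, the charger or the chopper, and leave everything else on the counter where it stands.

Things in the scene. Friction and masses are not known exactly. Their poses are not given: they have to be found in the camera images.
- pack: Battery pack: dark grey block 84 long (x) x 52 wide (y), 50 mm high in all, 0.29 to 0.45 kg. Origin: centre of its underside; z up; +x end (brass contacts) goes in first, as it already lies on the charger. T-shaped runner below: flange 84 x 38, 0 to 6 mm high, with a pocket for the catch tooth; neck 26 wide, 6 to 13; above it the block, 13 to 50: grasp this across its 52 mm width.
- charger: Charger, fixed: low grey rail deck, housing 78 mm high and 92 wide behind it, beginning 44.5 mm past the origin. Origin on the counter, straight under the centre of a pack that is home. Its +x is the way a pack slides on (away from the robot, yaw up to 0.3 rad either way). Charger and chopper may stand either way round, left or right.
- charger_home (a point): On the charger's rail floor (28 mm above the counter): where the pack's origin lies when home; axes as the charger. A tooth 5 mm high, ramped on the open side, at x -4 to +10 mm, holds the pack by its pocket. A spring block pushes the pack out over the last 14 mm with 7 N rising to 11 N, so an unlatched pack is pushed back to about -15 mm. Hard stop for the pack 2.5 mm past home.
- charger_landing (a point): On the charger's rail floor 66 mm before home; axes as the charger. With its origin here or further out (-x) the pack is clear of the lips and can be lifted off. From home: open floor -78 to -34 mm; guides narrow to -18; lips hold the flange down from -12 (lead from -21). Channel 41 mm wide; lips 30 mm apart, undersides 7.5, tops 11.5 mm over the floor; rail 62 mm wide.
- charger_paddle (a point): Centre of the top of the charger's release paddle: light grey ribbed plate, 26 (x) x 36 mm, at the open front end, 91 mm before home, 4 mm lower than the rail floor. Pressed straight down (2 N at first, 4 N at the bottom of its 6 mm travel) it draws the tooth down; the pack then springs back about 15 mm and stays on the rail. Let go, it springs up.
- charger_catch (a joint): How far the charger's catch (tooth and paddle in one piece) is down, m: 0 up, 0.006 at the bottom; it frees the pack from about 0.005. It also reads about 0.005 while the pack's runner lies over the tooth.
- chopper: Motor base of the cordless chopper, fixed, bowl off: off-white round body 152 mm wide, 94 high (coupling 115), axis 140 mm beyond the origin along +x, with a grey rail deck before it. The rail (same sizes as the charger's) floats on rubber mounts: pushed along +x it gives way, 1.5 N per mm, up to 9 mm, and springs back. Origin on the counter; +x is the way a pack slides on, yaw up to 0.3 rad.
- chopper_home (a point): Home point on the chopper's rail floor (36 mm above the counter), over the chopper's origin when the floating rail is at rest and moving with the rail. Tooth, spring block and stop as on the charger. The tooth clicks into the pocket when the pack is pushed about 0.5 mm past home: about 12 N, so the rail has by then given way some 8 mm. Let go, the latched pack comes back with it.
- chopper_landing (a point): The like point on the chopper's rail floor, 66 mm before home: set the pack flat on the floor with its origin here (it touches no lip or guide, its rear overhangs the paddle freely), then slide it along +x into the channel and push on until the catch clicks; over 20 N is forcing it. Sizes as on the charger; the flange has 1.5 mm play each side and above.
- chopper_paddle (a point): The like paddle on the chopper, 4 mm below its rail floor; need not be pressed.
- chopper_catch (a joint): The same for the chopper's catch: 0 up, about 0.005 while the runner rides over it, back near 0 when it has clicked into the pack's pocket.
- salt_jar: Small glass jar, 42 mm wide, 58 mm high, standing between charger and chopper near the robot; leave alone.
- mug: White mug, 80 mm wide, 90 mm high; leave alone.
- chopper_bowl: The chopper's clear bowl, upside down, 132 mm wide, 100 mm high; leave alone.
- scrub_tin: Round tin with a scrub pad on it, 86 mm wide, 52 mm high; leave alone.
- spatula: Spatula lying on the counter; leave alone.
- oil_bottle: Bottle, 66 mm wide, 210 mm high; leave alone.
- prep_bowl: Steel bowl, 130 mm wide, 55 mm high; leave alone.
There are look-alikes about, which are no part of the job. What is shaped like the charger but turquoise or yellow is not meant. What is shaped like the pack but red is not meant.

How it is judged (in metres and radians):
On the way, in this order (a step that is already met when the one before it is completed fails the run):
1. the charger's paddle is pressed and the pack springs off its catch (value of joint charger_catch above 0.004 m and x of pack in the frame of charger_home below -0.004 m), for 0.05 s.
2. the pack has been slid off the charger (horizontal distance between pack and charger_home above 0.1 m), for 0.1 s.
At the end, for the whole second after the job is handed in: The pack is on the chopper's rail, its origin within 3 mm short and 4 mm past the chopper's home point along the rail, within 4 mm across it and 3 mm below to 4 mm above, in line within 0.09 rad; the chopper's catch is up (below 2 mm), the pack at rest and let go (x of pack in the frame of chopper_home between -0.003 and 0.004 m and y of pack in the frame of chopper_home between -0.004 and 0.004 m and z of pack in the frame of chopper_home between -0.003 and 0.004 m and angle between the x axis of pack and the x axis of chopper, either way round below 0.09 rad and value of joint chopper_catch below 0.002 m and linear speed of pack below 0.01 m/s); the robot touches nothing.
It fails at once if the pack is forced against the charger (contact force between pack and charger above 55 N).
It fails at once if the pack is forced against the chopper (contact force between pack and chopper above 45 N).
It fails at once if the robot presses or knocks the charger hard (contact force between any of the arm, the fingers and charger above 35 N).
It fails at once if the robot presses or knocks the chopper hard (contact force between any of the arm, the fingers and chopper above 35 N).
It fails at once if a bystander is moved (distance of any of salt_jar, mug, chopper_bowl, scrub_tin, spatula, oil_bottle, prep_bowl from where it was at the start of the episode above 0.03 m).
It also fails if it takes over 72 s, if anything falls off the work surface, if the arm or the gripper's body presses on something with over 40 N, if the wrist force passes 120 N, or if a joint passes its speed limit or range.

## Robot

A 6-joint arm with a two-finger parallel gripper is mounted at the origin on the work surface. World frame = base frame: x ahead of the robot, y to its left, z up, the work surface at z = 0. Lengths are in mm, angles in rad, forces in N, time in s.
With the tool pointing down it reaches from about 350 to 875 mm from the base axis. Payload 4.2 kg.
Tool frame: the origin (TCP) lies midway between the tips of the shut fingers; the grasp point (between the pads) lies 19 mm behind it; z points along the fingers, y is the line along which they close (so a half turn about z gives the same grasp; the last joint's range is limited). The gripper opens to 85 mm and grips with 20 to 120 N. Pads are 22 mm wide; open, the fingers measure 114 mm over their backs; the gripper's body (76 mm by 85 mm) begins 54 mm behind the grasp point. The pads swing forward as they close: fully open they stand 13 mm farther back than shut.
Start: joints at [1.534, 0.385, 0.008, 0, -1.194, -0.259], TCP at [182.158, 597.844, 196.512] pointing down, gripper open.
Joint ranges: [-3.14, 3.14], [-1.21, 2.06], [-1.07, 1.41], [-3.16, 2.05], [-2.99, -0.16], [-3.1, 3.1]. Speed limits (rad/s): [2.79, 2.79, 3.14, 3.14, 3.14, 3.14].

## Interface

Orientations are given as a unit quaternion [x, y, z, w].
In Python, from bench import arm gives the robot as it stands.
- The arm moves only by the tool send_rows, never from a script. Its argument "targets" is a list of rows, each an object of numbers: "gripper": the gripper command: -1 is fully open, 1 is shut, values between are in proportion; "x", "y", "z": the shift along the tool's x, y, z in cm; "ax", "ay", "az": the turn, a rotation vector about the tool's x, y, z in degrees. A call has 1 to 5 rows; each row shifts and turns the commanded pose from where the row before left it, along the tool's axes as they then stand; what a row does not reach is not made up. A row lasts 1/12 s, in which the tool goes at most 41.7 mm and 7.16 degrees, less where a joint would pass 70% of its speed; a pose out of reach is approached as far as the arm can. A call is refused whole if a number of a shift passes 4.17 or a number of a turn 7.16, either way. A call with a gripper value outside its range is refused whole. The fingers move at their own pace and stop on an object; the grip force is fixed at half the most. Time passes only in rows, so rows that do not move let the fingers close. It gives the time, the measured TCP pose, the force, the opening and the grip force at its end, in the units of the state.
- arm.read_state(): the state, without advancing time (a new reading comes with each control period).
- arm.get_image(name): name is "side" or "top"; returns (picture, depth): 400x640x3 uint8, red, green, blue; 400x640 float32, mm along the optical axis (not along the pixel's ray), 0 where there is no reading.
- arm.camera_model(name): a dict with "fx", "fy", "cx", "cy" (pixels), "distortion" ([k1, k2, p1, p2, k3] as OpenCV has them; the pictures are not rectified), "cam_to_world" (4x4, takes a point from camera to world coordinates). Camera axes: x right, y down, z forward; pixel columns grow to the right and rows downward; lengths in mm; the calibration is good to about 2 mm. A picture is of the moment at which its call begins. camera_model takes no time and is no camera call.
- arm.job_done(): hands the job in; it is judged then, once.
Trained networks look in the newest picture that a camera, given by its name, has taken for a name from the list of things; names that differ only in an ending like _2 or _b are one class to them, and where a whole thing is asked for, a point or a joint stands for the part that bears it (a point fixed in the world has none). Each returns a list of dicts, best first, with "score" (0 to 1); they miss things now and then, are a little off and sometimes report something else, mostly with a low value. They report only what shows in the picture. A call takes as long as a camera call. They do not tell look-alikes from the thing itself.
- arm.boxes_of(camera, thing): "rect" ([left, top, width, height] in pixels, round what is visible of it).
The state is a dict: "clock": time; "joints": joint angles; "joint_vel": joint speeds; "joint_efforts": joint torques, N m; "position": TCP position; "ee_rot": TCP orientation; "contact_force": force on the tool from outside, world axes, zero at the start; "wrist_torque": the same for the moment, N m; "gripper_width": finger opening in mm; "grasp_force": force on a finger pad.
Only numpy, scipy, OpenCV 4.12 (cv2) and the standard library are available. Lean on these libraries where they do the work, as an engineer would, in place of code of your own. Each camera call takes 0.05 s, during which the arm holds its last target. There are 200 camera calls.

## Working session

There is one attempt and no reset: what is moved stays moved. The work goes in short steps, Python scripts to look and compute and a tool call to move; the robot and the scene stay as the last step left them, time stands still between calls to the robot, and variables do not carry over. Pictures are saved under pics/ and viewed, at most 10 in all, crops included, and the job is handed in when it is done.

Besides the shell and the picture viewer there is one more tool, called by a JSON object that holds its "fn" and its "kwargs", one argument or row to a line. send_rows: Moves the arm, as the interface text tells. Its arguments: {"type":"object","properties":{"targets":{"type":"array"}},"required":["targets"]}

```bash
ls; mkdir -p pics; cat > h.py <<'E'
import numpy as np,cv2
from bench import arm
from scipy.spatial.transform import Rotation as R
def cloud(name):
    im,d=arm.get_image(name); m=arm.camera_model(name)
    K=np.array([[m['fx'],0,m['cx']],[0,m['fy'],m['cy']],[0,0,1]]);D=np.array(m['distortion'])
    v,u=np.mgrid[:400,:640]
    p=cv2.undistortPoints(np.stack([u,v],-1).reshape(-1,1,2).astype(np.float32),K,D).reshape(400,640,2)
    P=np.concatenate([p*d[...,None],d[...,None]],-1); T=np.array(m['cam_to_world'])
    W=P@T[:3,:3].T+T[:3,3]; W[d==0]=np.nan
    return im,W
E
python3 - <<'E'
from h import *
s=arm.read_state();print(s)
for c in ['top','side']:
    im,W=cloud(c); cv2.imwrite(f'pics/{c}0.png',im[...,::-1]); np.save(f'{c}0.npy',W)
    print(c,np.array(arm.camera_model(c)['cam_to_world']).round(2).tolist())
    for t in ['pack','charger','chopper','charger_paddle','chopper_paddle','salt_jar']:
        print(t,[(np.round(b['rect']).tolist(),round(b['score'],2)) for b in arm.boxes_of(c,t)[:4]])
E
```

```text
pics
{'clock': 0.0, 'joints': array([ 1.53360372e+00,  3.85544990e-01,  6.59210831e-03, -5.28627281e-04,
       -1.19401597e+00, -2.58562912e-01]), 'joint_vel': array([ 1.44400567e-04, -1.01050825e-03, -1.06010815e-05,  1.67024552e-03,
        3.00106342e-05,  7.33657552e-04]), 'joint_efforts': array([ 1.62124534e-04, -3.92290127e+01,  1.88404298e+01,  4.18633059e+00,
       -4.64831319e-03, -3.39921755e-06]), 'position': array([181.96891192, 597.20607695, 195.41107795]), 'ee_rot': array([ 9.89071009e-01, -1.47435746e-01, -1.24176064e-04,  1.10675291e-03]), 'contact_force': array([ 0.17894036, -0.14792926,  0.49404166]), 'wrist_torque': array([-0.00423811, -0.09433325,  0.03797942]), 'grasp_force': 0.0, 'gripper_width': 85.09313593136395}
top [[-0.02, -0.99, 0.12, 314.24], [-1.0, 0.02, -0.01, 23.58], [0.01, -0.12, -0.99, 1248.22], [0.0, 0.0, 0.0, 1.0]]
pack [([332.0, 122.0, 29.0, 28.0], 0.85), ([254.0, 110.0, 50.0, 93.0], 0.42)]
charger [([372.0, 143.0, 37.0, 61.0], 0.97), ([264.0, 221.0, 37.0, 57.0], 0.73), ([399.0, 233.0, 38.0, 64.0], 0.71)]
chopper [([255.0, 110.0, 46.0, 94.0], 0.87), ([272.0, 153.0, 26.0, 52.0], 0.17)]
charger_paddle [([268.0, 249.0, 13.0, 29.0], 0.61), ([379.0, 195.0, 13.0, 10.0], 0.44)]
chopper_paddle []
salt_jar []
side [[1.0, -0.04, 0.05, 392.22], [-0.06, -0.52, 0.85, -1315.01], [-0.01, -0.85, -0.52, 883.75], [0.0, 0.0, 0.0, 1.0]]
pack [([375.0, 209.0, 31.0, 26.0], 0.76), ([344.0, 230.0, 27.0, 19.0], 0.62)]
charger [([255.0, 177.0, 53.0, 28.0], 0.95), ([218.0, 246.0, 75.0, 46.0], 0.74), ([323.0, 229.0, 62.0, 32.0], 0.65)]
chopper [([321.0, 164.0, 80.0, 42.0], 0.95)]
charger_paddle [([311.0, 206.0, 16.0, 15.0], 0.63)]
chopper_paddle []
salt_jar [([310.0, 205.0, 18.0, 17.0], 0.66)]
```

```bash
python3 - <<'E'
import cv2
a=cv2.imread('pics/top0.png')[70:310,180:500]; cv2.imwrite('pics/t1.png',cv2.resize(a,None,fx=2.5,fy=2.5,interpolation=2))
a=cv2.imread('pics/side0.png')[130:330,180:460]; cv2.imwrite('pics/s1.png',cv2.resize(a,None,fx=2.8,fy=2.8,interpolation=2))
E
```

```text
(no output)
```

View pics/t1.png

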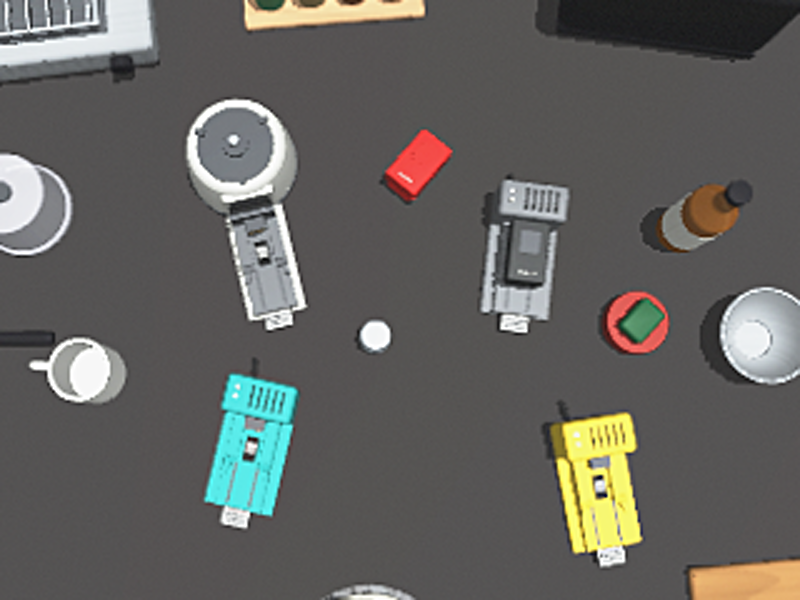

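View pics/s1.png

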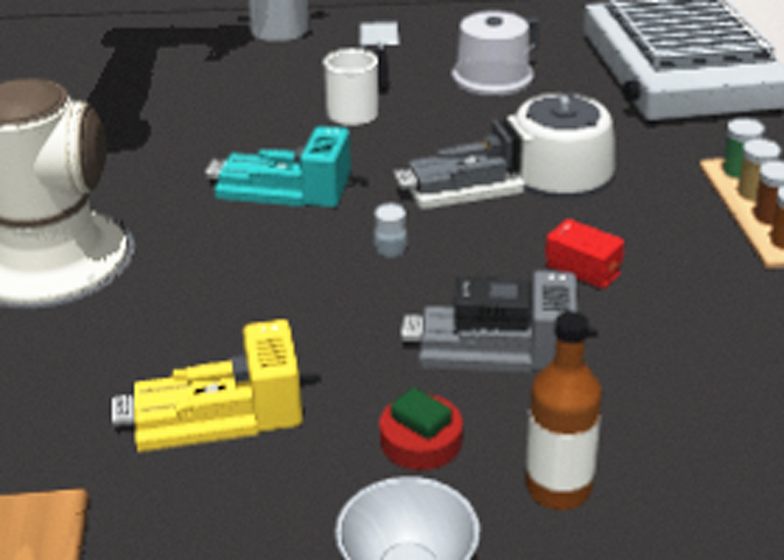

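The top picture (full pixels) shows three charger shapes: grey at (390,170) with the dark pack on it, turquoise at (280,250), and yellow at (418,265). There is also a loose red pack at (347,136). The grey charger and its dark pack match the description. The chopper is at (280,150) and the salt jar at (330,204). Next I'll enlarge the grey charger and the chopper and measure both.

```bash
python3 - <<'E'
from h import *
ims=[];Ws=[]
for i in range(6):
    im,W=cloud('top'); ims.append(im.astype(float));Ws.append(W)
im=np.mean(ims,0);W=np.nanmedian(Ws,0);np.savez('top.npz',im=im,W=W)
m=arm.camera_model('top');print(m['fx'],m['distortion'])
g=im.mean(2);z=W[...,2]
def crop(r0,r1,c0,c1,k):
    return cv2.resize(im[r0:r1,c0:c1,::-1].astype(np.uint8),None,fx=k,fy=k,interpolation=2)
a=crop(105,205,250,305,6);b=crop(135,210,365,415,6)
b=cv2.copyMakeBorder(b,0,a.shape[0]-b.shape[0],0,0,0)
cv2.imwrite('pics/c2.png',np.hstack([a,b]))
np.set_printoptions(linewidth=250)
print(z[138:208:2,368:412:2].round().astype(int))
print(z[150:206:2,256:306:2].round().astype(int))
q=z[110:160,250:305];print('noise',np.nanmean(np.nanstd([w[...,2] for w in Ws],0)), np.nanmedian(z[210:215,310:330]))
E
```

```text
361.44645454747473 [-0.0416455  0.         0.         0.         0.       ]
[[-2  0 -2 -1  0 -1 -3 -1  0 -2 -1 -3  1 -1 -1  0 -3 -3 -1 -2 -3 -2]
 [-4  0  0 -1  0  0  0 -5  9 -1 -1 -3 -2 -1 -1  1 -5 -2 -1 -2 -1 -3]
 [-2  1 -1 -3 -1 -3 -2 74 76 74  0 -3 -3 -1 -1 -1 -2 -1 -1 -2 -2 -2]
 [-3 -4 -2 -1 -1 -2 60 75 77 76 76 74 76 76 77 77 75 74  0 -2 -3 -2]
 [ 0 -1 -5 -3 -1  0 67 75 76 75 77 77 78 77 78 77 78 77 75 73 -1 -1]
 [-2  0 -2 -1 -3 25 72 78 74 77 75 76 77 76 76 77 77 75 77 74 -3 -3]
 [-2 -2  0  0 -1 27 72 75 77 77 77 76 76 77 79 76 75 76 74 76 -3 -4]
 [ 0 -3 -1 -3  0 33 72 78 76 76 75 76 78 77 74 76 76 77 78 73 -3  1]
 [-1 -2 -2  0 -2 40 75 76 78 77 75 76 76 74 76 77 76 77 76 -2 -3 -4]
 [-1 -4  0 -1 -4 43 62 69 71 76 73 74 75 75 75 75 77 77 78  0 -1 -3]
 [-2 -2 -3 -3  1 33 40 43 45 77 76 77 77 65 66 71 71 72 74 -4 -1 -2]
 [-1 -3 -1 -1  7 11 12 38 57 75 77 75 76 76 77 76 48 53  0  0 -1 -1]
 [-2  0 -2 -1 10 13 10 38 65 76 78 77 75 77 78 78 22  0 -1  0 -1 -3]
 [-3 -1 -1 -3 14 12 10 38 65 79 76 76 76 76 77 76 13 -2 -2 -2 -2 -2]
 [-1 -1 -2 -2 12 13 15 40 73 78 77 75 76 78 76 76 11 -2  0
[... 2921 characters left out ...]
34 33 34 36 34 34 35 13 -2 -2]
 [-3 -3 -3 -1 -5 -2 -1 -1 -2 -1 -1 -1 14 35 34 34 33 34 34 34 35 32 11  1 -1]
 [-3 -2 -2 -1 -2 -2 -2 -2 -2 -2  0 -3 12 35 34 36 35 37 34 34 34 25 13 -3  1]
 [-1 -2 -2 -3 -3 -2 -1  0 -3 -2  0 -2 14 35 34 34 35 32 31 31 24  0 -2 -2 -2]
 [-1 -6  0 -4 -2 -1 -2 -2 -1 -4 -2 -2 11 23 15 29 30 30 30 28 30 -3 -1 -2 -2]
 [-1  1 -2 -4 -1 -1 -2 -3 -3 -2 -1  1 -3 -1 -3 28 30 32 31 30 31 -2 -2 -3  0]
 [-2 -1 -3  1 -3  0 -3 -1 -1  0 -2 -2 -2 -3 -2 -2 30 31 33 28 -2 -2 -2  0 -3]
 [-3 -1 -4  0 -2 -2 -5 -1 -2 -1 -3 -3  0 -2 -2  0 -2 -2 -2 -1 -2 -2  0 -3 -1]
 [-3 -2 -4  0  0 -2 -1 -1 -1 -2 -1 -3 -3 -1  0 -2 -2 -1 -1 -1  0 -1 -5 -1 -2]]
noise 2.3018492174328986 -1.6975905255185921
```

View pics/c2.png

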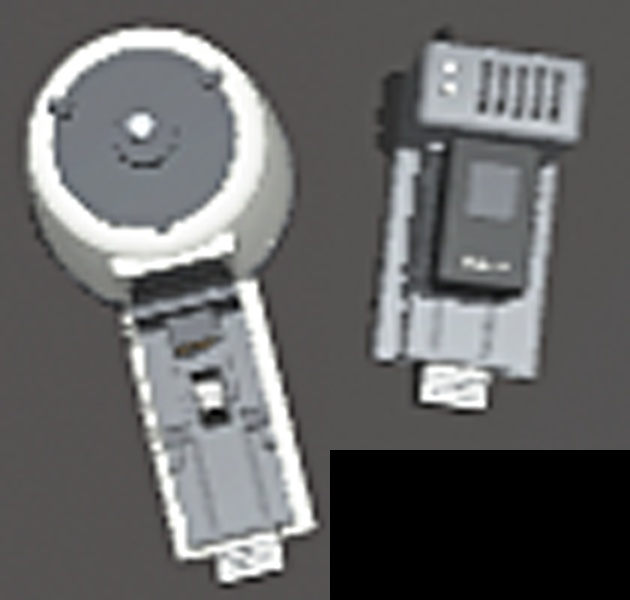

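The enlarged crop confirms the grey charger, with the dark pack home against its housing, and the chopper with an empty rail. I'll fit height models to both for pose.

```bash
cat > fit.py <<'E'
from h import *
from scipy.optimize import differential_evolution as DE
def loc(P,x,y,a):
    c,s=np.cos(a),np.sin(a);d=P[:,:2]-[x,y];return d[:,0]*c+d[:,1]*s,-d[:,0]*s+d[:,1]*c
def charger(q,P):
    x,y,a,L,S,SL,off=q[:7];u,v=loc(P,x,y,a);h=np.zeros(len(u));b=lambda m,z:h.__setitem__(m,z)
    b((u>-78)&(u<46)&(abs(v)<S),13);b((u>-78)&(u<46)&(abs(v)<31),28)
    b((u>-21)&(u<46)&(abs(v)<31)&(abs(v)>15),39.5);b((u>-104)&(u<=-78)&(abs(v)<18),24)
    b((abs(u)<42)&(abs(v-off)<26),78);b((u>44.5)&(u<44.5+L)&(abs(v)<46),78);return h
def chopper(q,P):
    x,y,a,L,S,SL,off=q[:7];u,v=loc(P,x,y,a);h=np.zeros(len(u));b=lambda m,z:h.__setitem__(m,z)
    b((u>-78-off)&(u<60)&(abs(v)<S),13);b((u>-78)&(u<L)&(abs(v)<31),36)
    b((u>-30)&(u<L)&(abs(v)<31)&(abs(v)>17),47.5);b((u>-104)&(u<=-78)&(abs(v)<18),32)
    b((u>40)&(u<60)&(abs(v)<31),80)
    b(np.hypot(u-140,v)<76,94);b(np.hypot(u-140,v)<20,np.nan);return h
def fit(f,W,c,yaw,bz,**k):
    P=W.reshape(-1,3);m=np.isfinite(P[:,2])&(np.hypot(P[:,0]-c[0],P[:,1]-c[1])<k.get('r',170));P=P[m]+[0,0,bz]
    cost=lambda q:np.nanmean(np.minimum(abs(f(q,P)-P[:,2]),12))
    B=[(c[0]-50,c[0]+50),(c[1]-40,c[1]+40),(-.32,.32),(20,50),(31,50),(0,1),k.get('off',(-1.5,1.5))]
    out=[]
    for s in range(3):
        r=DE(cost,B,seed=s,maxiter=150,popsize=12,tol=1e-6);out.append(r.x);print(r.fun.round(3),r.x.round(3))
    return out
E
python3 - <<'E'
from fit import *
D=np.load('top.npz');W=D['W']
print(W[170,390],W[175,280])
fit(charger,W,W[170,390],0,1.7,r=130)
fit(chopper,W,W[175,280],0,1.7,r=190,off=(-5,8))
print('salt',W[204,330])
E
```

```text
[ 547.32093745 -219.56379093   76.47156805] [543.86339073 147.21948491  45.57138791]
1.604 [ 5.47014e+02 -2.25250e+02 -1.50000e-01  4.99100e+01  4.59760e+01
  5.93000e-01 -5.01000e-01]
1.607 [ 5.47004e+02 -2.25244e+02 -1.50000e-01  4.99390e+01  4.59830e+01
  4.16000e-01 -4.63000e-01]
1.605 [ 5.47121e+02 -2.25441e+02 -1.53000e-01  4.98040e+01  4.63460e+01
  8.40000e-02  1.30000e-01]
1.992 [5.61261e+02 1.31839e+02 2.17000e-01 4.32440e+01 3.92350e+01 5.44000e-01
 6.88300e+00]
1.991 [5.61976e+02 1.31993e+02 2.17000e-01 4.22020e+01 3.92280e+01 4.61000e-01
 7.64500e+00]
1.991 [5.61974e+02 1.31987e+02 2.16000e-01 4.24110e+01 3.92170e+01 5.90000e-01
 7.61400e+00]
salt [440.51579644 -18.75949401  57.45274797]
```

{"fn": "send_rows", "kwargs": {
  "targets": [
    {"gripper":1,"x":2.9,"y":2.7},
    {"gripper":1,"x":2.9,"y":2.7},
    {"gripper":1,"x":2.9,"y":2.7},
    {"gripper":1,"x":2.9,"y":2.7},
    {"gripper":1,"x":2.9,"y":2.7}
  ]
}}

```text
$.targets[0]: bad value
```

{"fn": "send_rows", "kwargs": {
  "targets": [
    {"gripper":1,"x":2.9,"y":2.7},
    {"gripper":1,"x":2.9,"y":2.7},
    {"gripper":1,"x":2.9,"y":2.7},
    {"gripper":1,"x":2.9,"y":2.7},
    {"gripper":1,"x":2.9,"y":2.7}
  ]
}}

```text
$.targets[0]: bad value
```

{"fn": "send_rows", "kwargs": {
  "targets": [
    {"gripper":1,"x":2.9,"y":2.7},
    {"gripper":1,"x":2.9,"y":2.7},
    {"gripper":1,"x":2.9,"y":2.7},
    {"gripper":1,"x":1.2,"y":3.8},
    {"gripper":1,"x":1.2,"y":3.8}
  ]
}}

```text
$.targets[0]: bad value
```

{"fn": "send_rows", "kwargs": {
  "targets": [
    {"gripper":1,"x":1.2,"y":3.8},
    {"gripper":1,"x":1.2,"y":3.8},
    {"gripper":1,"x":1.2,"y":3.8},
    {"gripper":1,"x":1.2,"y":3.8},
    {"gripper":1,"x":1.2,"y":3.8}
  ]
}}

```text
$.targets[0]: bad value
```

```bash
cat > go.py <<'E'
import sys
from h import *
# go.py x y z yaw : delta to the target in tool axes (cm), yaw turn in deg (applied after shift)
CH=(547.0,-225.3,-.151);CP=(561.8,131.9,.2165)
def pt(f,u,v=0): c,s=np.cos(f[2]),np.sin(f[2]);return np.array([f[0]+u*c-v*s,f[1]+u*s+v*c])
def delta(t,yaw):
    s=arm.read_state();M=R.from_quat(s['ee_rot']).as_matrix();p=s['position']
    w=np.arctan2(M[1,0],M[0,0])
    Md=np.array([[np.cos(yaw),np.sin(yaw),0],[np.sin(yaw),-np.cos(yaw),0],[0,0,-1]])
    print('t',round(s['clock'],2),'pos',p.round(1),'yaw',w.round(4),'F',s['contact_force'].round(1),'w',round(s['gripper_width'],1),'gf',round(s['grasp_force'],1))
    print('shift cm',(M.T@(np.array(t)-p)/10).round(2),'turn deg (tool)',np.degrees(R.from_matrix(M.T@Md).as_rotvec()).round(2))
if __name__=='__main__':
    f=CH if sys.argv[1]=='ch' else CP
    u,v,z=map(float,sys.argv[2:5]);p=pt(f,u,v);print('target',p.round(1),z);delta([*p,z],f[2])
    c,s=np.cos(f[2]),np.sin(f[2]);d=arm.read_state()['position'][:2]-f[:2];print('local uv now',(d[0]*c+d[1]*s).round(1),(-d[0]*s+d[1]*c).round(1))
E
python3 go.py ch -91 0 60
```

```text
target [ 457.  -211.6] 60.0
t 1.0 pos [182.2 597.8 196.5] yaw -0.2958 F [ 0.8 -0.2 -1.3] w 85.5 gf 0.0
shift cm [49.89 69.42 13.65] turn deg (tool) [ 0.   -0.   -8.29]
local uv now -484.5 758.9
```

{"fn": "send_rows", "kwargs": {
  "targets": [
    {"gripper":1,"x":2.9,"y":2.7,"z":0,"ax":0,"ay":0,"az":0},
    {"gripper":1,"x":2.9,"y":2.7,"z":0,"ax":0,"ay":0,"az":0},
    {"gripper":1,"x":2.9,"y":2.7,"z":0,"ax":0,"ay":0,"az":0},
    {"gripper":1,"x":2.9,"y":2.7,"z":0,"ax":0,"ay":0,"az":0},
    {"gripper":1,"x":2.9,"y":2.7,"z":0,"ax":0,"ay":0,"az":0}
  ]
}}

```text
clock: 1.42
position: [282.1, 424.8, 196.6]
ee_rot: [0.989, -0.147, 0.0, -0.0]
contact_force: [0.7, 0.5, -0.3]
gripper_width: 25.8
grasp_force: 0.0
```

{"fn": "send_rows", "kwargs": {
  "targets": [
    {"gripper":1,"x":3.0,"y":2.7,"z":0,"ax":0,"ay":0,"az":0},
    {"gripper":1,"x":3.0,"y":2.7,"z":0,"ax":0,"ay":0,"az":0},
    {"gripper":1,"x":3.0,"y":2.7,"z":0,"ax":0,"ay":0,"az":0},
    {"gripper":1,"x":3.0,"y":2.7,"z":0,"ax":0,"ay":0,"az":0},
    {"gripper":1,"x":3.0,"y":2.7,"z":0,"ax":0,"ay":0,"az":0}
  ]
}}

```text
clock: 1.83
position: [386.2, 251.9, 197.0]
ee_rot: [0.989, -0.147, 0.0, -0.0]
contact_force: [0.5, 1.0, 0.7]
gripper_width: -0.2
grasp_force: 0.0
```

{"fn": "send_rows", "kwargs": {
  "targets": [
    {"gripper":1,"x":2.5,"y":3.2,"z":0,"ax":0,"ay":0,"az":0},
    {"gripper":1,"x":2.0,"y":3.5,"z":0,"ax":0,"ay":0,"az":0},
    {"gripper":1,"x":1.5,"y":3.8,"z":0,"ax":0,"ay":0,"az":0},
    {"gripper":1,"x":1.5,"y":3.8,"z":0,"ax":0,"ay":0,"az":0},
    {"gripper":1,"x":1.5,"y":3.8,"z":0,"ax":0,"ay":0,"az":0}
  ]
}}

```text
clock: 2.25
position: [418.8, 52.3, 196.8]
ee_rot: [0.989, -0.147, 0.0, -0.0]
contact_force: [0.8, -0.4, 0.1]
gripper_width: 0.1
grasp_force: 0.0
```

{"fn": "send_rows", "kwargs": {
  "targets": [
    {"gripper":1,"x":1.5,"y":3.8,"z":0,"ax":0,"ay":0,"az":0},
    {"gripper":1,"x":1.5,"y":3.8,"z":0,"ax":0,"ay":0,"az":0},
    {"gripper":1,"x":1.5,"y":3.8,"z":0,"ax":0,"ay":0,"az":0},
    {"gripper":1,"x":0,"y":3.8,"z":0,"ax":0,"ay":0,"az":0},
    {"gripper":1,"x":0,"y":3.8,"z":2,"ax":0,"ay":0,"az":-7}
  ]
}}

```text
clock: 2.67
position: [410.5, -138.0, 182.2]
ee_rot: [0.996, -0.093, 0.004, 0.0]
contact_force: [1.1, -0.0, 0.5]
gripper_width: -0.2
grasp_force: 0.0
```

```bash
python3 go.py ch -91 0 60
```

```text
target [ 457.  -211.6] 60.0
t 2.67 pos [ 410.5 -138.   182.2] yaw -0.1866 F [ 1.1 -0.   0.5] w -0.2 gf 0.0
shift cm [ 5.84  6.37 12.26] turn deg (tool) [-0.01 -0.44 -2.04]
local uv now -148.1 65.7
```

{"fn": "send_rows", "kwargs": {
  "targets": [
    {"gripper":1,"x":1.9,"y":2.1,"z":2,"ax":0,"ay":0,"az":-1.3},
    {"gripper":1,"x":1.9,"y":2.1,"z":2,"ax":0,"ay":0,"az":0},
    {"gripper":1,"x":1.9,"y":1.9,"z":2,"ax":0,"ay":0,"az":0},
    {"gripper":1,"x":0,"y":0,"z":3,"ax":0,"ay":0,"az":0},
    {"gripper":1,"x":0,"y":0,"z":2.5,"ax":0,"ay":0,"az":0}
  ]
}}

```text
clock: 3.08
position: [454.5, -206.7, 62.8]
ee_rot: [0.996, -0.084, 0.0, -0.0]
contact_force: [-1.0, -0.3, -0.1]
gripper_width: -0.1
grasp_force: 0.0
```

{"fn": "send_rows", "kwargs": {
  "targets": [
    {"gripper":1,"x":0,"y":0,"z":0,"ax":0,"ay":0,"az":0},
    {"gripper":1,"x":0,"y":0,"z":0,"ax":0,"ay":0,"az":0}
  ]
}}

```text
clock: 3.25
position: [453.4, -205.6, 63.8]
ee_rot: [0.997, -0.082, -0.001, 0.0]
contact_force: [0.7, -0.3, 0.6]
gripper_width: 0.1
grasp_force: 0.0
```

```bash
python3 go.py ch -91 0 27
```

```text
target [ 457.  -211.6] 27.0
t 3.25 pos [ 453.4 -205.6   63.8] yaw -0.165 F [ 0.7 -0.3  0.6] w 0.1 gf 0.0
shift cm [0.47 0.54 3.68] turn deg (tool) [ 0.03  0.16 -0.8 ]
local uv now -95.5 5.4
```

{"fn": "send_rows", "kwargs": {
  "targets": [
    {"gripper":1,"x":0.45,"y":0.55,"z":0.5,"ax":0,"ay":0,"az":-0.8},
    {"gripper":1,"x":0,"y":0,"z":1.2,"ax":0,"ay":0,"az":0},
    {"gripper":1,"x":0,"y":0,"z":1.2,"ax":0,"ay":0,"az":0},
    {"gripper":1,"x":0,"y":0,"z":0.8,"ax":0,"ay":0,"az":0},
    {"gripper":1,"x":0,"y":0,"z":0,"ax":0,"ay":0,"az":0}
  ]
}}

```text
clock: 3.67
position: [457.8, -211.3, 27.7]
ee_rot: [0.997, -0.075, 0.0, 0.0]
contact_force: [-0.3, 0.9, 0.9]
gripper_width: 0.3
grasp_force: 0.0
```

{"fn": "send_rows", "kwargs": {
  "targets": [
    {"gripper":1,"x":0,"y":0,"z":0.2,"ax":0,"ay":0,"az":0},
    {"gripper":1,"x":0,"y":0,"z":0.2,"ax":0,"ay":0,"az":0},
    {"gripper":1,"x":0,"y":0,"z":0,"ax":0,"ay":0,"az":0}
  ]
}}

```text
clock: 3.92
position: [458.1, -211.5, 24.0]
ee_rot: [0.997, -0.075, 0.001, 0.0]
contact_force: [0.8, -0.4, -0.1]
gripper_width: 0.4
grasp_force: 0.0
```

{"fn": "send_rows", "kwargs": {
  "targets": [
    {"gripper":1,"x":0,"y":0,"z":0.2,"ax":0,"ay":0,"az":0},
    {"gripper":1,"x":0,"y":0,"z":0.1,"ax":0,"ay":0,"az":0},
    {"gripper":1,"x":0,"y":0,"z":0,"ax":0,"ay":0,"az":0}
  ]
}}

```text
clock: 4.17
position: [457.6, -211.5, 20.3]
ee_rot: [0.997, -0.076, -0.0, -0.0]
contact_force: [-1.2, -0.1, -0.8]
gripper_width: -0.2
grasp_force: 0.0
```

{"fn": "send_rows", "kwargs": {
  "targets": [
    {"gripper":1,"x":0,"y":0,"z":0.1,"ax":0,"ay":0,"az":0},
    {"gripper":1,"x":0,"y":0,"z":0.1,"ax":0,"ay":0,"az":0},
    {"gripper":1,"x":0,"y":0,"z":0,"ax":0,"ay":0,"az":0}
  ]
}}

```text
clock: 4.42
position: [457.4, -211.5, 18.1]
ee_rot: [0.997, -0.076, -0.0, -0.0]
contact_force: [0.5, 0.5, -0.0]
gripper_width: 0.0
grasp_force: 0.0
```

```bash
python3 - <<'E'
from h import *
s=arm.read_state();print(s['contact_force'],s['position'])
im,W=cloud('top');cv2.imwrite('pics/p3.png',cv2.resize(im[130:215,355:425,::-1],None,fx=5,fy=5,interpolation=2))
im,W=cloud('side');cv2.imwrite('pics/p3s.png',cv2.resize(im[215:270,315:400,::-1],None,fx=5,fy=5,interpolation=2))
a=cv2.imread('pics/p3.png');b=cv2.imread('pics/p3s.png');b=cv2.copyMakeBorder(b,0,425-275,0,0,0);cv2.imwrite('pics/p3c.png',np.hstack([a,b]))
E
```

```text
[ 0.49863504  0.45191783 -0.04588799] [ 457.44516993 -211.5333747    18.13808118]
```

View pics/p3c.png

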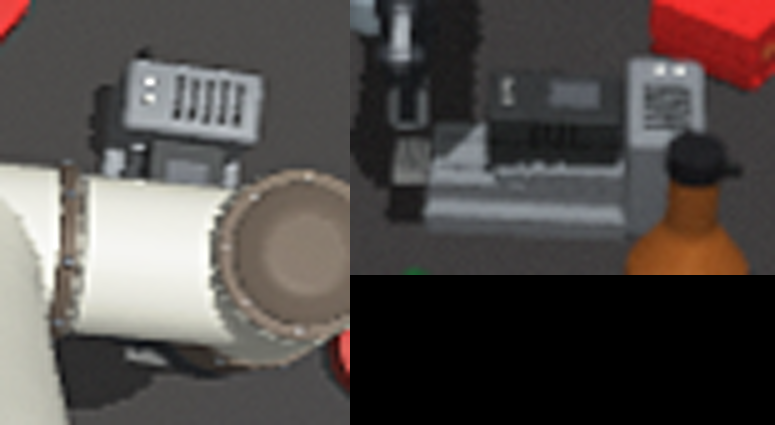

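The side view shows the fingertips at crop (410,125), just above the paddle at (410,160). They aren't touching it, and the pack is still home. I'll check the tip height.

```bash
python3 - <<'E'
from h import *
np.set_printoptions(linewidth=200,suppress=True)
Ws=[cloud('side')[1] for _ in range(4)];W=np.nanmedian(Ws,0)
for r in range(226,264,2): print(r,W[r,324:334:3].round(0).tolist())
print('counter',np.nanmedian(W[285:300,300:315],(0,1)))
E
```

```text
226 [[447.0, -271.0, 147.0], [456.0, -270.0, 146.0], [468.0, -229.0, 117.0], [490.0, -67.0, 1.0]]
228 [[447.0, -270.0, 139.0], [456.0, -273.0, 141.0], [468.0, -228.0, 108.0], [489.0, -79.0, 1.0]]
230 [[448.0, -260.0, 124.0], [457.0, -260.0, 124.0], [468.0, -224.0, 98.0], [488.0, -92.0, 2.0]]
232 [[448.0, -241.0, 103.0], [458.0, -243.0, 104.0], [468.0, -220.0, 87.0], [487.0, -100.0, -1.0]]
234 [[450.0, -218.0, 79.0], [459.0, -221.0, 80.0], [468.0, -218.0, 78.0], [486.0, -115.0, 2.0]]
236 [[449.0, -218.0, 71.0], [459.0, -224.0, 75.0], [468.0, -218.0, 70.0], [485.0, -126.0, 1.0]]
238 [[449.0, -216.0, 62.0], [459.0, -223.0, 66.0], [468.0, -220.0, 63.0], [484.0, -137.0, 1.0]]
240 [[451.0, -180.0, 27.0], [459.0, -219.0, 56.0], [473.0, -146.0, -1.0], [480.0, -185.0, 29.0]]
242 [[452.0, -155.0, -1.0], [462.0, -156.0, -1.0], [473.0, -158.0, 0.0], [480.0, -197.0, 30.0]]
244 [[452.0, -168.0, 1.0], [460.0, -200.0, 25.0], [470.0, -200.0, 24.0], [479.0, -208.0, 30.0]]
246 [[449.0, -212.0, 26.0], [459.0, -209.0, 24.0], [469.0, -211.0, 25.0], [478.0, -216.0, 28.0]]
248 [[449.0, -221.0, 25.0], [458.0, -221.0, 25.0], [468.0, -221.0, 25.0], [477.0, -228.0, 29.0]]
250 [[448.0, -227.0, 22.0], [458.0, -228.0, 22.0], [468.0, -228.0, 21.0], [476.0, -238.0, 29.0]]
252 [[449.0, -208.0, -1.0], [459.0, -210.0, -0.0], [469.0, -209.0, -1.0], [476.0, -244.0, 26.0]]
254 [[448.0, -221.0, 1.0], [458.0, -220.0, -1.0], [468.0, -222.0, 0.0], [476.0, -242.0, 16.0]]
256 [[448.0, -231.0, 1.0], [457.0, -233.0, 2.0], [467.0, -232.0, 0.0], [476.0, -248.0, 13.0]]
258 [[447.0, -242.0, 2.0], [457.0, -242.0, 1.0], [465.0, -258.0, 14.0], [475.0, -259.0, 14.0]]
260 [[447.0, -250.0, -0.0], [456.0, -250.0, -0.0], [465.0, -259.0, 6.0], [475.0, -258.0, 5.0]]
262 [[446.0, -258.0, -2.0], [455.0, -262.0, 2.0], [465.0, -261.0, -0.0], [474.0, -264.0, 2.0]]
counter [ 388.74118521 -393.05638782    2.23895617]
```

The depth data puts the fingertips at z≈53 while the reported TCP is at 18. I'll lower in small steps, watching the force, and re-measure.

{"fn": "send_rows", "kwargs": {
  "targets": [
    {"gripper":1,"x":0,"y":0,"z":0.5,"ax":0,"ay":0,"az":0},
    {"gripper":1,"x":0,"y":0,"z":0.5,"ax":0,"ay":0,"az":0},
    {"gripper":1,"x":0,"y":0,"z":0,"ax":0,"ay":0,"az":0}
  ]
}}

```text
clock: 4.97
position: [456.6, -211.4, 7.2]
ee_rot: [0.997, -0.076, -0.001, -0.0]
contact_force: [0.1, 0.7, -0.2]
gripper_width: 0.0
grasp_force: 0.0
```

```bash
python3 - <<'E'
from h import *
np.set_printoptions(linewidth=200,suppress=True)
Ws=[cloud('side')[1] for _ in range(4)];W=np.nanmedian(Ws,0)
for r in range(228,250,1): print(r,W[r,325:332:2].round(0).tolist())
s=arm.read_state();print(s['joints'],s['position'],s['ee_rot'],s['contact_force'])
E
```

```text
228 [[450.0, -265.0, 136.0], [456.0, -268.0, 137.0], [463.0, -259.0, 130.0], [471.0, -227.0, 107.0]]
229 [[450.0, -269.0, 134.0], [456.0, -270.0, 135.0], [462.0, -269.0, 134.0], [477.0, -143.0, 43.0]]
230 [[450.0, -274.0, 134.0], [456.0, -273.0, 133.0], [462.0, -269.0, 130.0], [481.0, -90.0, 1.0]]
231 [[450.0, -273.0, 130.0], [456.0, -274.0, 130.0], [462.0, -261.0, 121.0], [480.0, -97.0, 1.0]]
232 [[450.0, -267.0, 122.0], [456.0, -269.0, 123.0], [462.0, -264.0, 119.0], [480.0, -102.0, 1.0]]
233 [[451.0, -258.0, 112.0], [456.0, -261.0, 113.0], [463.0, -259.0, 112.0], [480.0, -107.0, 0.0]]
234 [[451.0, -242.0, 96.0], [457.0, -250.0, 102.0], [463.0, -255.0, 105.0], [479.0, -114.0, 1.0]]
235 [[451.0, -241.0, 92.0], [457.0, -244.0, 93.0], [463.0, -249.0, 97.0], [479.0, -117.0, -1.0]]
236 [[452.0, -226.0, 77.0], [459.0, -221.0, 73.0], [465.0, -220.0, 71.0], [478.0, -124.0, 0.0]]
237 [[452.0, -223.0, 70.0], [458.0, -228.0, 74.0], [465.0, -222.0, 69.0], [478.0, -131.0, 1.0]]
238 [[452.0, -224.0, 68.0], [459.0, -224.0, 67.0], [465.0, -219.0, 63.0], [478.0, -136.0, 0.0]]
239 [[452.0, -224.0, 6
[... 547 characters left out ...]
0, 26.0]]
245 [[453.0, -205.0, 25.0], [459.0, -206.0, 25.0], [466.0, -206.0, 25.0], [472.0, -208.0, 26.0]]
246 [[453.0, -209.0, 24.0], [459.0, -212.0, 26.0], [466.0, -210.0, 24.0], [472.0, -213.0, 26.0]]
247 [[452.0, -214.0, 24.0], [459.0, -215.0, 24.0], [465.0, -217.0, 25.0], [471.0, -224.0, 31.0]]
248 [[452.0, -220.0, 25.0], [458.0, -223.0, 27.0], [465.0, -222.0, 25.0], [471.0, -226.0, 28.0]]
249 [[452.0, -226.0, 25.0], [458.0, -227.0, 26.0], [464.0, -228.0, 26.0], [470.0, -234.0, 30.0]]
[-0.11048782  0.41071502 -0.51784652  0.00014687 -0.64241573  1.5300018 ] [ 457.61704548 -211.57766621    8.27427417] [ 0.99714501 -0.07551043 -0.00009195  0.00004081] [-0.2204488   0.69527065  0.58691455]
```

{"fn": "send_rows", "kwargs": {
  "targets": [
    {"gripper":1,"x":0,"y":0,"z":0.5,"ax":0,"ay":0,"az":0},
    {"gripper":1,"x":0,"y":0,"z":0.5,"ax":0,"ay":0,"az":0},
    {"gripper":1,"x":0,"y":0,"z":0,"ax":0,"ay":0,"az":0}
  ]
}}

```text
clock: 5.42
position: [456.8, -211.4, -2.7]
ee_rot: [0.997, -0.076, -0.001, -0.0]
contact_force: [0.1, -0.6, -0.6]
gripper_width: 0.1
grasp_force: 0.0
```

{"fn": "send_rows", "kwargs": {
  "targets": [
    {"gripper":1,"x":0,"y":0,"z":0.2,"ax":0,"ay":0,"az":0},
    {"gripper":1,"x":0,"y":0,"z":0.2,"ax":0,"ay":0,"az":0},
    {"gripper":1,"x":0,"y":0,"z":0,"ax":0,"ay":0,"az":0}
  ]
}}

```text
clock: 5.67
position: [457.3, -211.5, -6.1]
ee_rot: [0.997, -0.076, -0.0, -0.0]
contact_force: [-0.3, 0.0, -0.3]
gripper_width: 0.4
grasp_force: 0.0
```

```bash
python3 - <<'E'
from h import *
np.set_printoptions(linewidth=200,suppress=True)
Ws=[cloud('side')[1] for _ in range(4)];W=np.nanmedian(Ws,0)
for r in range(234,250,1): print(r,W[r,325:332:2].round(0).tolist())
s=arm.read_state();print(s['position'],s['contact_force'])
E
```

```text
234 [[450.0, -272.0, 118.0], [456.0, -272.0, 118.0], [462.0, -269.0, 115.0], [479.0, -111.0, -1.0]]
235 [[450.0, -270.0, 113.0], [456.0, -274.0, 115.0], [462.0, -266.0, 109.0], [479.0, -118.0, 0.0]]
236 [[450.0, -258.0, 100.0], [456.0, -265.0, 105.0], [462.0, -268.0, 107.0], [478.0, -128.0, 3.0]]
237 [[450.0, -257.0, 96.0], [456.0, -258.0, 96.0], [463.0, -258.0, 96.0], [478.0, -130.0, 0.0]]
238 [[451.0, -243.0, 82.0], [457.0, -243.0, 81.0], [463.0, -251.0, 87.0], [477.0, -137.0, 1.0]]
239 [[452.0, -226.0, 65.0], [458.0, -229.0, 67.0], [463.0, -245.0, 78.0], [477.0, -143.0, 2.0]]
240 [[452.0, -226.0, 61.0], [458.0, -224.0, 59.0], [465.0, -220.0, 56.0], [477.0, -148.0, 1.0]]
241 [[452.0, -225.0, 56.0], [458.0, -224.0, 55.0], [465.0, -218.0, 50.0], [476.0, -153.0, 1.0]]
242 [[452.0, -224.0, 51.0], [458.0, -227.0, 54.0], [465.0, -219.0, 47.0], [476.0, -160.0, 2.0]]
243 [[452.0, -224.0, 48.0], [458.0, -224.0, 48.0], [465.0, -219.0, 43.0], [473.0, -194.0, 23.0]]
244 [[452.0, -224.0, 44.0], [458.0, -223.0, 43.0], [465.0, -219.0, 39.0], [473.0, -204.0, 27.0]]
245 [[452.0, -224.0, 40.0], [458.0, -225.0, 40.0], [465.0, -218.0, 34.0], [472.0, -210.0, 28.0]]
246 [[452.0, -216.0, 30.0], [459.0, -217.0, 30.0], [465.0, -217.0, 30.0], [472.0, -214.0, 27.0]]
247 [[452.0, -217.0, 26.0], [459.0, -216.0, 25.0], [465.0, -216.0, 25.0], [471.0, -220.0, 28.0]]
248 [[452.0, -221.0, 25.0], [458.0, -222.0, 26.0], [465.0, -221.0, 25.0], [471.0, -225.0, 27.0]]
249 [[452.0, -224.0, 24.0], [458.0, -225.0, 24.0], [464.0, -227.0, 25.0], [470.0, -233.0, 30.0]]
[ 457.716875   -211.57556997   -5.54824485] [-0.61208706  0.18782412 -0.43228748]
```

{"fn": "send_rows", "kwargs": {
  "targets": [
    {"gripper":1,"x":0,"y":0,"z":0.2,"ax":0,"ay":0,"az":0},
    {"gripper":1,"x":0,"y":0,"z":0.2,"ax":0,"ay":0,"az":0},
    {"gripper":1,"x":0,"y":0,"z":0,"ax":0,"ay":0,"az":0}
  ]
}}

```text
clock: 6.12
position: [457.3, -211.5, -10.0]
ee_rot: [0.997, -0.076, -0.0, -0.0]
contact_force: [0.2, 0.4, 0.8]
gripper_width: -0.2
grasp_force: 0.0
```

{"fn": "send_rows", "kwargs": {
  "targets": [
    {"gripper":1,"x":0,"y":0,"z":0.2,"ax":0,"ay":0,"az":0},
    {"gripper":1,"x":0,"y":0,"z":0.1,"ax":0,"ay":0,"az":0},
    {"gripper":1,"x":0,"y":0,"z":0,"ax":0,"ay":0,"az":0}
  ]
}}

```text
clock: 6.37
position: [457.7, -211.6, -12.5]
ee_rot: [0.997, -0.075, 0.0, 0.0]
contact_force: [-0.0, -0.2, 2.3]
gripper_width: -0.1
grasp_force: 1.3
```

{"fn": "send_rows", "kwargs": {
  "targets": [
    {"gripper":1,"x":0,"y":0,"z":0.2,"ax":0,"ay":0,"az":0},
    {"gripper":1,"x":0,"y":0,"z":0,"ax":0,"ay":0,"az":0},
    {"gripper":1,"x":0,"y":0,"z":0,"ax":0,"ay":0,"az":0}
  ]
}}

```text
clock: 6.62
position: [457.7, -211.6, -14.6]
ee_rot: [0.997, -0.076, 0.0, 0.0]
contact_force: [-1.0, 0.0, 2.4]
gripper_width: -0.1
grasp_force: 1.4
```

{"fn": "send_rows", "kwargs": {
  "targets": [
    {"gripper":1,"x":0,"y":0,"z":0.2,"ax":0,"ay":0,"az":0},
    {"gripper":1,"x":0,"y":0,"z":0,"ax":0,"ay":0,"az":0}
  ]
}}

```text
clock: 6.78
position: [457.8, -211.6, -16.7]
ee_rot: [0.997, -0.076, 0.0, 0.0]
contact_force: [-0.3, 0.6, 2.9]
gripper_width: -0.1
grasp_force: 1.7
```

{"fn": "send_rows", "kwargs": {
  "targets": [
    {"gripper":1,"x":0,"y":0,"z":0.1,"ax":0,"ay":0,"az":0},
    {"gripper":1,"x":0,"y":0,"z":0,"ax":0,"ay":0,"az":0}
  ]
}}

```text
clock: 6.95
position: [457.7, -211.6, -17.0]
ee_rot: [0.997, -0.075, -0.0, 0.0]
contact_force: [-2.0, 0.3, 8.8]
gripper_width: 0.1
grasp_force: 4.4
```

{"fn": "send_rows", "kwargs": {
  "targets": [
    {"gripper":1,"x":0,"y":0,"z":0.1,"ax":0,"ay":0,"az":0},
    {"gripper":1,"x":0,"y":0,"z":0,"ax":0,"ay":0,"az":0}
  ]
}}

```text
clock: 7.12
position: [457.7, -211.7, -17.2]
ee_rot: [0.997, -0.075, -0.0, 0.0]
contact_force: [-3.4, 2.1, 14.7]
gripper_width: -0.1
grasp_force: 7.4
```

```bash
python3 - <<'E'
from h import *
s=arm.read_state();print(s['contact_force'],s['position'])
im,W=cloud('side');cv2.imwrite('pics/p4s.png',cv2.resize(im[215:270,315:400,::-1],None,fx=6,fy=6,interpolation=2))
E
```

```text
[-3.38292519  2.07838083 14.71926987] [ 457.68813667 -211.66008124  -17.22502814]
```

View pics/p4s.png

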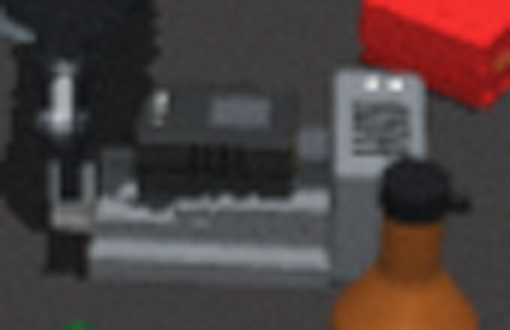

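The pack has sprung off: a gap now shows at crop (310,145) between the pack and the housing. The contact heights mean reported z is true z minus 35 mm. I'll rise, open and move over the pack.

{"fn": "send_rows", "kwargs": {
  "targets": [
    {"gripper":1,"x":0,"y":0,"z":-0.5,"ax":0,"ay":0,"az":0},
    {"gripper":1,"x":0,"y":0,"z":-1.5,"ax":0,"ay":0,"az":0},
    {"gripper":1,"x":0,"y":0,"z":-3,"ax":0,"ay":0,"az":0},
    {"gripper":-1,"x":0,"y":0,"z":-3,"ax":0,"ay":0,"az":0},
    {"gripper":-1,"x":1.5,"y":0,"z":-0.5,"ax":0,"ay":0,"az":0}
  ]
}}

```text
clock: 7.58
position: [473.2, -214.1, 70.5]
ee_rot: [0.997, -0.075, 0.003, 0.0]
contact_force: [0.4, -0.1, 0.6]
gripper_width: 23.1
grasp_force: 0.0
```

{"fn": "send_rows", "kwargs": {
  "targets": [
    {"gripper":-1,"x":2.5,"y":0,"z":0,"ax":0,"ay":0,"az":0},
    {"gripper":-1,"x":2.5,"y":0,"z":0,"ax":0,"ay":0,"az":0},
    {"gripper":-1,"x":1,"y":0,"z":0,"ax":0,"ay":0,"az":0},
    {"gripper":-1,"x":0,"y":0,"z":0,"ax":0,"ay":0,"az":0},
    {"gripper":-1,"x":0,"y":0,"z":0,"ax":0,"ay":0,"az":0}
  ]
}}

```text
clock: 8.0
position: [530.7, -222.5, 65.2]
ee_rot: [0.997, -0.076, -0.001, -0.0]
contact_force: [-0.6, -0.1, 0.2]
gripper_width: 83.3
grasp_force: 0.0
```

```bash
python3 go.py ch -15 0 12
```

```text
target [ 532.2 -223. ] 12.0
t 8.0 pos [ 530.7 -222.5   65.2] yaw -0.1519 F [-0.6 -0.1  0.2] w 83.3 gf 0.0
shift cm [0.17 0.03 5.32] turn deg (tool) [-0.03  0.15 -0.05]
local uv now -16.5 0.3
```

{"fn": "send_rows", "kwargs": {
  "targets": [
    {"gripper":-1,"x":0.1,"y":0,"z":1.3,"ax":0,"ay":0,"az":0},
    {"gripper":-1,"x":0,"y":0,"z":1.3,"ax":0,"ay":0,"az":0},
    {"gripper":-1,"x":0,"y":0,"z":1.3,"ax":0,"ay":0,"az":0},
    {"gripper":-1,"x":0,"y":0,"z":1.3,"ax":0,"ay":0,"az":0},
    {"gripper":-1,"x":0,"y":0,"z":0,"ax":0,"ay":0,"az":0}
  ]
}}

```text
clock: 8.42
position: [528.8, -222.2, 11.5]
ee_rot: [0.997, -0.076, -0.004, -0.001]
contact_force: [-0.6, -0.9, 0.4]
gripper_width: 85.5
grasp_force: 0.0
```

{"fn": "send_rows", "kwargs": {
  "targets": [
    {"gripper":0,"x":0,"y":0,"z":0,"ax":0,"ay":0,"az":0},
    {"gripper":0.2,"x":0,"y":0,"z":0,"ax":0,"ay":0,"az":0},
    {"gripper":0.3,"x":0,"y":0,"z":0,"ax":0,"ay":0,"az":0}
  ]
}}

```text
clock: 8.67
position: [533.1, -223.0, 15.4]
ee_rot: [0.997, -0.075, 0.001, 0.0]
contact_force: [-1.5, -0.5, 3.1]
gripper_width: 51.6
grasp_force: 13.2
```

{"fn": "send_rows", "kwargs": {
  "targets": [
    {"gripper":1,"x":0,"y":0,"z":0,"ax":0,"ay":0,"az":0},
    {"gripper":1,"x":0,"y":0,"z":0,"ax":0,"ay":0,"az":0},
    {"gripper":1,"x":0,"y":0,"z":0,"ax":0,"ay":0,"az":0}
  ]
}}

```text
clock: 8.92
position: [533.3, -223.0, 15.5]
ee_rot: [0.997, -0.075, 0.001, 0.0]
contact_force: [-0.8, 2.3, 6.7]
gripper_width: 51.0
grasp_force: 64.7
```

```bash
python3 go.py ch -80 0 12
```

```text
target [ 467.9 -213.3] 12.0
t 8.92 pos [ 533.3 -223.    15.5] yaw -0.1509 F [-0.8  2.3  6.7] w 51.0 gf 64.7
shift cm [-6.61  0.02  0.34] turn deg (tool) [ 0.01 -0.09  0.01]
local uv now -13.9 0.2
```

{"fn": "send_rows", "kwargs": {
  "targets": [
    {"gripper":1,"x":-0.3,"y":0,"z":-0.1,"ax":0,"ay":0,"az":0},
    {"gripper":1,"x":-0.8,"y":0,"z":0,"ax":0,"ay":0,"az":0},
    {"gripper":1,"x":-0.8,"y":0,"z":0,"ax":0,"ay":0,"az":0},
    {"gripper":1,"x":-0.8,"y":0,"z":0,"ax":0,"ay":0,"az":0}
  ]
}}

```text
clock: 9.25
position: [505.5, -218.8, 15.5]
ee_rot: [0.997, -0.076, 0.0, 0.0]
contact_force: [1.1, 1.3, 3.6]
gripper_width: 51.1
grasp_force: 64.4
```

{"fn": "send_rows", "kwargs": {
  "targets": [
    {"gripper":1,"x":-1,"y":0,"z":0,"ax":0,"ay":0,"az":0},
    {"gripper":1,"x":-1,"y":0,"z":0,"ax":0,"ay":0,"az":0},
    {"gripper":1,"x":-1,"y":0,"z":0,"ax":0,"ay":0,"az":0},
    {"gripper":1,"x":-0.5,"y":0,"z":0,"ax":0,"ay":0,"az":0},
    {"gripper":1,"x":0,"y":0,"z":0,"ax":0,"ay":0,"az":0}
  ]
}}

```text
clock: 9.67
position: [468.5, -213.3, 15.2]
ee_rot: [0.997, -0.076, -0.002, -0.0]
contact_force: [-2.6, 0.4, 3.4]
gripper_width: 51.1
grasp_force: 64.5
```

```bash
python3 go.py ch -80 0 12
```

```text
target [ 467.9 -213.3] 12.0
t 9.67 pos [ 468.5 -213.3   15.2] yaw -0.1521 F [-2.6  0.4  3.4] w 51.1 gf 64.5
shift cm [-0.06  0.    0.32] turn deg (tool) [-0.01  0.22 -0.06]
local uv now -79.4 0.0
```

{"fn": "send_rows", "kwargs": {
  "targets": [
    {"gripper":1,"x":0,"y":0,"z":-1,"ax":0,"ay":0,"az":0},
    {"gripper":1,"x":0,"y":0,"z":-2.5,"ax":0,"ay":0,"az":0},
    {"gripper":1,"x":0,"y":0,"z":-3,"ax":0,"ay":0,"az":0},
    {"gripper":1,"x":-1,"y":-1,"z":-3,"ax":0,"ay":0,"az":0},
    {"gripper":1,"x":-1,"y":-2.5,"z":-0.5,"ax":0,"ay":0,"az":0}
  ]
}}

```text
clock: 10.08
position: [459.8, -177.7, 119.9]
ee_rot: [0.997, -0.077, 0.004, 0.001]
contact_force: [1.7, -0.3, -3.6]
gripper_width: 51.2
grasp_force: 63.9
```

{"fn": "send_rows", "kwargs": {
  "targets": [
    {"gripper":1,"x":-1,"y":-3,"z":0,"ax":0,"ay":0,"az":0},
    {"gripper":1,"x":-1,"y":-3.5,"z":0,"ax":0,"ay":0,"az":0},
    {"gripper":1,"x":0,"y":-3.5,"z":0,"ax":0,"ay":0,"az":0},
    {"gripper":1,"x":0,"y":-3.5,"z":0,"ax":0,"ay":0,"az":0},
    {"gripper":1,"x":0,"y":-3.5,"z":0,"ax":0,"ay":0,"az":0}
  ]
}}

```text
clock: 10.5
position: [461.6, -3.6, 115.2]
ee_rot: [0.997, -0.076, -0.001, 0.0]
contact_force: [1.0, 0.4, -3.3]
gripper_width: 50.9
grasp_force: 63.8
```

{"fn": "send_rows", "kwargs": {
  "targets": [
    {"gripper":1,"x":0,"y":-3.5,"z":0,"ax":0,"ay":0,"az":-5},
    {"gripper":1,"x":0,"y":-3,"z":0,"ax":0,"ay":0,"az":-6},
    {"gripper":1,"x":0,"y":-2,"z":0,"ax":0,"ay":0,"az":-6},
    {"gripper":1,"x":0,"y":-1,"z":0,"ax":0,"ay":0,"az":-4},
    {"gripper":1,"x":0,"y":0,"z":0,"ax":0,"ay":0,"az":0}
  ]
}}

```text
clock: 10.92
position: [466.9, 91.2, 114.9]
ee_rot: [0.994, 0.109, -0.001, 0.0]
contact_force: [0.2, -0.5, -3.2]
gripper_width: 51.1
grasp_force: 63.7
```

```bash
python3 go.py cp -72 0 50; python3 - <<'E'
from h import *
im,W=cloud('side');np.save('sp.npy',W);cv2.imwrite('pics/p5s.png',cv2.resize(im[130:240,280:420,::-1],None,fx=5,fy=5,interpolation=2))
E
```

```text
target [491.5 116.4] 50.0
t 10.92 pos [466.9  91.2 114.9] yaw 0.2193 F [ 0.2 -0.5 -3.2] w 51.1 gf 63.7
shift cm [ 2.96 -1.93  6.48] turn deg (tool) [-0.01  0.12  0.16]
local uv now -101.4 -19.4
```

View pics/p5s.png

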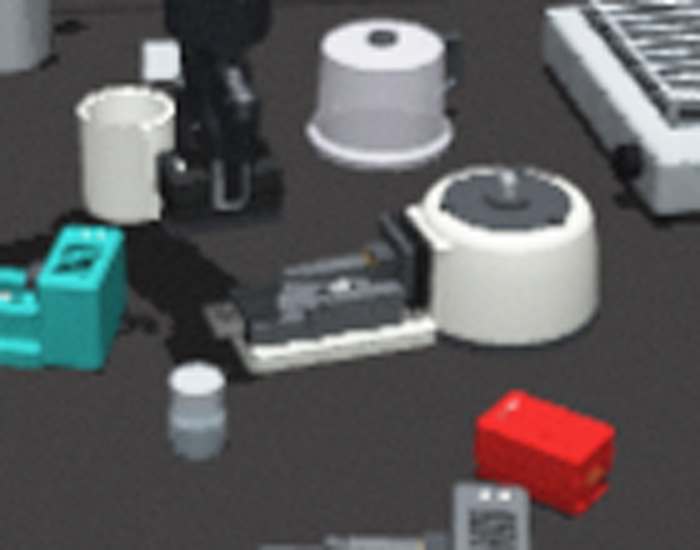

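The pack is held level at crop (222,190), clear of everything, with the chopper's empty rail at (340,300). I'll measure how far the pack sits along x from the TCP.

```bash
python3 - <<'E'
from h import *
W=np.nanmedian([cloud('side')[1] for _ in range(5)],0)
s=arm.read_state();p=s['position'];a=.2193
P=W.reshape(-1,3);d=P-p;u=d[:,0]*np.cos(a)+d[:,1]*np.sin(a);v=-d[:,0]*np.sin(a)+d[:,1]*np.cos(a)
m=(abs(u)<80)&(abs(v)<45)
for z0 in range(116,190,4):
    k=m&(P[:,2]>=z0)&(P[:,2]<z0+4)
    if k.sum()>3: print(z0,k.sum(),np.percentile(u[k],[0,5,50,95,100]).round(1),np.percentile(v[k],[5,20,50]).round(1))
E
```

```text
128 21 [-41.6 -40.5  -3.8  37.8  41.8] [-20.5 -19.7 -18.3]
132 38 [-41.9 -41.   -6.7  38.7  42.7] [-20.7 -18.6 -16. ]
136 6 [-39.1 -38.5  -5.9  25.2  26.9] [-19.1 -18.4 -16. ]
140 7 [-40.2 -35.3 -16.3  26.2  32.6] [-25.2 -24.5 -22.7]
144 20 [-41.3 -39.3   0.   32.5  39.7] [-26.6 -26.1 -25.4]
148 22 [-41.  -40.6 -15.2  34.7  35.7] [-28.3 -26.9 -25.5]
152 20 [-41.9 -41.5  -2.1  31.8  39. ] [-30.2 -27.8 -26. ]
156 23 [-41.6 -41.5  -7.3  38.7  39.6] [-32.1 -28.  -26.3]
160 23 [-42.4 -41.6 -13.2  31.3  40.1] [-37.  -28.8 -26. ]
164 28 [-41.7 -41.4  -6.4  36.1  39.6] [-39.  -31.4 -25.9]
168 24 [-42.1 -41.5  -9.6  31.6  39.3] [-36.6 -27.4 -25.2]
172 25 [-41.8 -41.4 -10.4  34.7  39.7] [-39.  -33.9 -25.9]
176 102 [-41.1 -38.7 -13.8  36.6  41.2] [-31.3 -23.4  -9.2]
180 14 [-11.2 -10.2  -1.6  36.5  38.4] [-38.6 -37.7  -5.8]
184 7 [-10.7 -10.5  -6.3  -3.5  -2.6] [-37.3 -31.1 -28.9]
188 11 [-10.  -10.   -2.2   5.4   5.8] [-41.  -40.4 -37.9]
```

{"fn": "send_rows", "kwargs": {
  "targets": [
    {"gripper":1,"x":1.5,"y":-1,"z":0,"ax":0,"ay":0,"az":0.15},
    {"gripper":1,"x":1.45,"y":-0.9,"z":1.5,"ax":0,"ay":0,"az":0},
    {"gripper":1,"x":0,"y":0,"z":2.5,"ax":0,"ay":0,"az":0},
    {"gripper":1,"x":0,"y":0,"z":2.5,"ax":0,"ay":0,"az":0},
    {"gripper":1,"x":0,"y":0,"z":0,"ax":0,"ay":0,"az":0}
  ]
}}

```text
clock: 11.63
position: [488.7, 111.8, 45.9]
ee_rot: [0.995, 0.105, -0.005, 0.002]
contact_force: [-1.7, -0.4, -5.4]
gripper_width: 50.9
grasp_force: 64.2
```

{"fn": "send_rows", "kwargs": {
  "targets": [
    {"gripper":1,"x":0,"y":0,"z":0,"ax":0,"ay":0,"az":0},
    {"gripper":1,"x":0,"y":0,"z":0,"ax":0,"ay":0,"az":0}
  ]
}}

```text
clock: 11.8
position: [493.6, 114.2, 51.6]
ee_rot: [0.994, 0.106, 0.001, -0.0]
contact_force: [0.4, 0.1, -3.8]
gripper_width: 51.1
grasp_force: 64.3
```

```bash
python3 go.py cp -72 0 23.2
```

```text
target [491.5 116.4] 23.2
t 11.8 pos [493.6 114.2  51.6] yaw 0.2124 F [ 0.4  0.1 -3.8] w 51.1 gf 64.3
shift cm [-0.17 -0.26  2.84] turn deg (tool) [ 0.   -0.11 -0.23]
local uv now -70.4 -2.6
```

{"fn": "send_rows", "kwargs": {
  "targets": [
    {"gripper":1,"x":-0.15,"y":-0.25,"z":0.5,"ax":0,"ay":0,"az":-0.2},
    {"gripper":1,"x":0,"y":0,"z":0.7,"ax":0,"ay":0,"az":0},
    {"gripper":1,"x":0,"y":0,"z":0.7,"ax":0,"ay":0,"az":0},
    {"gripper":1,"x":0,"y":0,"z":0,"ax":0,"ay":0,"az":0},
    {"gripper":1,"x":0,"y":0,"z":0,"ax":0,"ay":0,"az":0}
  ]
}}

```text
clock: 12.22
position: [490.2, 116.2, 31.0]
ee_rot: [0.994, 0.108, -0.0, 0.0]
contact_force: [0.1, 0.3, -3.1]
gripper_width: 51.0
grasp_force: 64.4
```

```bash
python3 go.py cp -72 0 23.2
```

```text
target [491.5 116.4] 23.2
t 12.22 pos [490.2 116.2  31. ] yaw 0.2162 F [ 0.1  0.3 -3.1] w 51.0 gf 64.4
shift cm [0.13 0.01 0.78] turn deg (tool) [ 0.02  0.06 -0.02]
local uv now -73.3 0.1
```

{"fn": "send_rows", "kwargs": {
  "targets": [
    {"gripper":1,"x":0.1,"y":0,"z":0.3,"ax":0,"ay":0,"az":0},
    {"gripper":1,"x":0,"y":0,"z":0.3,"ax":0,"ay":0,"az":0},
    {"gripper":1,"x":0,"y":0,"z":0,"ax":0,"ay":0,"az":0}
  ]
}}

```text
clock: 12.47
position: [491.3, 116.5, 24.8]
ee_rot: [0.994, 0.108, -0.0, 0.0]
contact_force: [-0.1, -0.4, -3.1]
gripper_width: 51.0
grasp_force: 64.4
```

{"fn": "send_rows", "kwargs": {
  "targets": [
    {"gripper":1,"x":0,"y":0,"z":0.15,"ax":0,"ay":0,"az":0},
    {"gripper":1,"x":0,"y":0,"z":0,"ax":0,"ay":0,"az":0},
    {"gripper":1,"x":0,"y":0,"z":0,"ax":0,"ay":0,"az":0}
  ]
}}

```text
clock: 12.72
position: [491.5, 116.6, 23.8]
ee_rot: [0.994, 0.108, -0.0, 0.0]
contact_force: [0.1, 0.2, -3.1]
gripper_width: 51.1
grasp_force: 64.4
```

```bash
python3 go.py cp -45 0 23.2
```

```text
target [517.9 122.2] 23.2
t 12.72 pos [491.5 116.6  23.8] yaw 0.2161 F [ 0.1  0.2 -3.1] w 51.1 gf 64.4
shift cm [2.7  0.01 0.06] turn deg (tool) [ 0.    0.01 -0.02]
local uv now -72.0 0.1
```

{"fn": "send_rows", "kwargs": {
  "targets": [
    {"gripper":1,"x":0,"y":0,"z":0.1,"ax":0,"ay":0,"az":0},
    {"gripper":1,"x":0,"y":0,"z":0,"ax":0,"ay":0,"az":0},
    {"gripper":1,"x":0,"y":0,"z":0,"ax":0,"ay":0,"az":0}
  ]
}}

```text
clock: 12.97
position: [492.0, 116.8, 23.3]
ee_rot: [0.994, 0.108, 0.001, -0.0]
contact_force: [-0.3, 0.6, -0.4]
gripper_width: 50.9
grasp_force: 64.6
```

{"fn": "send_rows", "kwargs": {
  "targets": [
    {"gripper":1,"x":0,"y":0,"z":0.05,"ax":0,"ay":0,"az":0},
    {"gripper":1,"x":0,"y":0,"z":0,"ax":0,"ay":0,"az":0},
    {"gripper":1,"x":0,"y":0,"z":0,"ax":0,"ay":0,"az":0}
  ]
}}

```text
clock: 13.22
position: [492.2, 116.8, 23.2]
ee_rot: [0.994, 0.108, 0.001, -0.0]
contact_force: [-0.3, -0.8, 4.9]
gripper_width: 50.8
grasp_force: 65.4
```

{"fn": "send_rows", "kwargs": {
  "targets": [
    {"gripper":1,"x":0.4,"y":0,"z":-0.05,"ax":0,"ay":0,"az":0},
    {"gripper":1,"x":0.5,"y":0,"z":0,"ax":0,"ay":0,"az":0},
    {"gripper":1,"x":0.5,"y":0,"z":0,"ax":0,"ay":0,"az":0},
    {"gripper":1,"x":0,"y":0,"z":0,"ax":0,"ay":0,"az":0}
  ]
}}

```text
clock: 13.55
position: [505.7, 119.5, 23.2]
ee_rot: [0.994, 0.108, -0.0, 0.0]
contact_force: [-2.7, -0.9, 6.7]
gripper_width: 50.5
grasp_force: 65.5
```

{"fn": "send_rows", "kwargs": {
  "targets": [
    {"gripper":1,"x":0.4,"y":0,"z":0,"ax":0,"ay":0,"az":0},
    {"gripper":1,"x":0.4,"y":0,"z":0,"ax":0,"ay":0,"az":0},
    {"gripper":1,"x":0.4,"y":0,"z":0,"ax":0,"ay":0,"az":0},
    {"gripper":1,"x":0,"y":0,"z":0,"ax":0,"ay":0,"az":0}
  ]
}}

```text
clock: 13.88
position: [517.0, 121.8, 23.2]
ee_rot: [0.994, 0.108, -0.001, 0.001]
contact_force: [-2.8, -0.9, 7.1]
gripper_width: 50.9
grasp_force: 65.5
```

```bash
python3 go.py cp -20 0 23.3
```

```text
target [542.3 127.6] 23.3
t 13.88 pos [517.  121.8  23.2] yaw 0.2162 F [-2.8 -0.9  7.1] w 50.9 gf 65.5
shift cm [ 2.59 -0.02 -0.01] turn deg (tool) [ 0.05  0.08 -0.02]
local uv now -45.9 -0.2
```

{"fn": "send_rows", "kwargs": {
  "targets": [
    {"gripper":1,"x":0.4,"y":0,"z":-0.07,"ax":0,"ay":0,"az":0},
    {"gripper":1,"x":0.4,"y":0,"z":0,"ax":0,"ay":0,"az":0},
    {"gripper":1,"x":0.4,"y":0,"z":0,"ax":0,"ay":0,"az":0},
    {"gripper":1,"x":0,"y":0,"z":0,"ax":0,"ay":0,"az":0}
  ]
}}

```text
clock: 14.22
position: [528.2, 124.2, 23.2]
ee_rot: [0.994, 0.108, -0.001, 0.001]
contact_force: [-4.4, -1.4, 5.8]
gripper_width: 50.8
grasp_force: 65.5
```

{"fn": "send_rows", "kwargs": {
  "targets": [
    {"gripper":1,"x":0.4,"y":0,"z":0,"ax":0,"ay":0,"az":0},
    {"gripper":1,"x":0.4,"y":0,"z":0,"ax":0,"ay":0,"az":0},
    {"gripper":1,"x":0.4,"y":0,"z":0,"ax":0,"ay":0,"az":0},
    {"gripper":1,"x":0,"y":0,"z":0,"ax":0,"ay":0,"az":0}
  ]
}}

```text
clock: 14.55
position: [542.1, 128.0, 23.6]
ee_rot: [0.994, 0.108, 0.001, -0.0]
contact_force: [-0.5, -0.4, 1.6]
gripper_width: 50.7
grasp_force: 65.0
```

```bash
python3 go.py cp 0 0 23.3
```

```text
target [561.8 131.9] 23.3
t 14.55 pos [542.1 128.   23.6] yaw 0.2163 F [-0.5 -0.4  1.6] w 50.7 gf 65.0
shift cm [2.   0.04 0.03] turn deg (tool) [-0.02 -0.14 -0.01]
local uv now -20.0 0.4
```

{"fn": "send_rows", "kwargs": {
  "targets": [
    {"gripper":1,"x":0.3,"y":0,"z":0,"ax":0,"ay":0,"az":0},
    {"gripper":1,"x":0.3,"y":0,"z":0,"ax":0,"ay":0,"az":0},
    {"gripper":1,"x":0.2,"y":0,"z":0,"ax":0,"ay":0,"az":0},
    {"gripper":1,"x":0,"y":0,"z":0,"ax":0,"ay":0,"az":0}
  ]
}}

```text
clock: 14.88
position: [548.1, 129.0, 23.4]
ee_rot: [0.994, 0.108, -0.0, 0.0]
contact_force: [-3.0, -0.1, 3.7]
gripper_width: 51.2
grasp_force: 65.2
```

{"fn": "send_rows", "kwargs": {
  "targets": [
    {"gripper":1,"x":0.3,"y":0,"z":0,"ax":0,"ay":0,"az":0},
    {"gripper":1,"x":0.3,"y":0,"z":0,"ax":0,"ay":0,"az":0},
    {"gripper":1,"x":0,"y":0,"z":0,"ax":0,"ay":0,"az":0}
  ]
}}

```text
clock: 15.13
position: [551.5, 129.7, 23.3]
ee_rot: [0.994, 0.108, -0.003, 0.001]
contact_force: [-6.9, 1.1, 7.1]
gripper_width: 50.9
grasp_force: 65.7
```

{"fn": "send_rows", "kwargs": {
  "targets": [
    {"gripper":1,"x":0.3,"y":0,"z":0,"ax":0,"ay":0,"az":0},
    {"gripper":1,"x":0.3,"y":0,"z":0,"ax":0,"ay":0,"az":0},
    {"gripper":1,"x":0,"y":0,"z":0,"ax":0,"ay":0,"az":0}
  ]
}}

```text
clock: 15.38
position: [555.9, 130.4, 23.2]
ee_rot: [0.994, 0.108, -0.004, 0.001]
contact_force: [-11.5, 0.6, 9.6]
gripper_width: 50.9
grasp_force: 66.0
```

```bash
python3 go.py cp 9 0 23.3
```

```text
target [570.6 133.8] 23.3
t 15.38 pos [555.9 130.4  23.2] yaw 0.2159 F [-11.5   0.6   9.6] w 50.9 gf 66.0
shift cm [ 1.51 -0.02 -0.02] turn deg (tool) [ 0.07  0.5  -0.03]
local uv now -6.1 -0.2
```

{"fn": "send_rows", "kwargs": {
  "targets": [
    {"gripper":1,"x":0,"y":0,"z":-0.1,"ax":0,"ay":0,"az":0},
    {"gripper":1,"x":0.2,"y":0,"z":0,"ax":0,"ay":0,"az":0},
    {"gripper":1,"x":0.2,"y":0,"z":0,"ax":0,"ay":0,"az":0},
    {"gripper":1,"x":0,"y":0,"z":0,"ax":0,"ay":0,"az":0}
  ]
}}

```text
clock: 15.72
position: [558.8, 131.0, 23.3]
ee_rot: [0.994, 0.108, -0.005, 0.001]
contact_force: [-11.9, 0.7, 6.1]
gripper_width: 50.6
grasp_force: 65.5
```

{"fn": "send_rows", "kwargs": {
  "targets": [
    {"gripper":1,"x":0.2,"y":0,"z":0,"ax":0,"ay":0,"az":0},
    {"gripper":1,"x":0.2,"y":0,"z":0,"ax":0,"ay":0,"az":0},
    {"gripper":1,"x":0,"y":0,"z":0,"ax":0,"ay":0,"az":0}
  ]
}}

```text
clock: 15.97
position: [562.3, 131.8, 23.3]
ee_rot: [0.994, 0.108, -0.006, 0.001]
contact_force: [-12.8, 1.2, 7.8]
gripper_width: 50.7
grasp_force: 65.7
```

```bash
python3 go.py cp 9 0 23.3
```

```text
target [570.6 133.8] 23.3
t 15.97 pos [562.3 131.8  23.3] yaw 0.2155 F [-12.8   1.2   7.8] w 50.7 gf 65.7
shift cm [ 0.86 -0.02 -0.01] turn deg (tool) [ 0.07  0.67 -0.06]
local uv now 0.4 -0.2
```

{"fn": "send_rows", "kwargs": {
  "targets": [
    {"gripper":1,"x":0.2,"y":0,"z":-0.05,"ax":0,"ay":0.3,"az":0},
    {"gripper":1,"x":0.2,"y":0,"z":0,"ax":0,"ay":0,"az":0},
    {"gripper":1,"x":0,"y":0,"z":0,"ax":0,"ay":0,"az":0}
  ]
}}

```text
clock: 16.22
position: [565.1, 132.4, 23.2]
ee_rot: [0.994, 0.107, -0.004, 0.001]
contact_force: [-14.1, 0.8, 6.0]
gripper_width: 51.0
grasp_force: 65.6
```

{"fn": "send_rows", "kwargs": {
  "targets": [
    {"gripper":1,"x":0.2,"y":0,"z":0,"ax":0,"ay":0,"az":0},
    {"gripper":1,"x":0.1,"y":0,"z":0,"ax":0,"ay":0,"az":0},
    {"gripper":1,"x":0,"y":0,"z":0,"ax":0,"ay":0,"az":0}
  ]
}}

```text
clock: 16.47
position: [567.7, 132.9, 23.3]
ee_rot: [0.994, 0.107, -0.005, 0.001]
contact_force: [-14.4, 0.6, 5.6]
gripper_width: 50.9
grasp_force: 65.7
```

```bash
python3 go.py cp 9 0 23.3
```

```text
target [570.6 133.8] 23.3
t 16.47 pos [567.7 132.9  23.3] yaw 0.2152 F [-14.4   0.6   5.6] w 50.9 gf 65.7
shift cm [ 0.3  -0.03 -0.01] turn deg (tool) [ 0.08  0.54 -0.07]
local uv now 6.0 -0.3
```

{"fn": "send_rows", "kwargs": {
  "targets": [
    {"gripper":1,"x":0.15,"y":0,"z":0,"ax":0,"ay":0,"az":0},
    {"gripper":1,"x":0,"y":0,"z":0,"ax":0,"ay":0,"az":0}
  ]
}}

```text
clock: 16.63
position: [568.9, 133.1, 23.3]
ee_rot: [0.994, 0.107, -0.005, 0.001]
contact_force: [-14.4, 0.9, 7.5]
gripper_width: 51.1
grasp_force: 65.7
```

{"fn": "send_rows", "kwargs": {
  "targets": [
    {"gripper":1,"x":0.15,"y":0,"z":0,"ax":0,"ay":0,"az":0},
    {"gripper":1,"x":0,"y":0,"z":0,"ax":0,"ay":0,"az":0}
  ]
}}

```text
clock: 16.8
position: [570.2, 133.4, 23.2]
ee_rot: [0.994, 0.107, -0.005, 0.001]
contact_force: [-15.6, 0.6, 7.9]
gripper_width: 50.7
grasp_force: 65.7
```

```bash
python3 go.py cp 9 0 23.3
```

```text
target [570.6 133.8] 23.3
t 16.8 pos [570.2 133.4  23.2] yaw 0.2152 F [-15.6   0.6   7.9] w 50.7 gf 65.7
shift cm [ 0.05 -0.03 -0.01] turn deg (tool) [ 0.09  0.59 -0.07]
local uv now 8.5 -0.3
```

{"fn": "send_rows", "kwargs": {
  "targets": [
    {"gripper":1,"x":0.1,"y":0,"z":-0.03,"ax":0,"ay":0,"az":0},
    {"gripper":1,"x":0,"y":0,"z":0,"ax":0,"ay":0,"az":0}
  ]
}}

```text
clock: 16.97
position: [570.4, 133.4, 23.3]
ee_rot: [0.994, 0.107, -0.006, 0.001]
contact_force: [-16.2, 1.0, 6.7]
gripper_width: 50.7
grasp_force: 65.7
```

{"fn": "send_rows", "kwargs": {
  "targets": [
    {"gripper":1,"x":0.1,"y":0,"z":0,"ax":0,"ay":0,"az":0},
    {"gripper":1,"x":0,"y":0,"z":0,"ax":0,"ay":0,"az":0}
  ]
}}

```text
clock: 17.13
position: [570.3, 133.4, 23.2]
ee_rot: [0.994, 0.107, -0.007, 0.002]
contact_force: [-18.8, 0.4, 8.9]
gripper_width: 50.7
grasp_force: 65.9
```

{"fn": "send_rows", "kwargs": {
  "targets": [
    {"gripper":1,"x":0.05,"y":0,"z":0,"ax":0,"ay":0,"az":0},
    {"gripper":1,"x":0,"y":0,"z":0,"ax":0,"ay":0,"az":0}
  ]
}}

```text
clock: 17.3
position: [570.3, 133.4, 23.2]
ee_rot: [0.994, 0.107, -0.007, 0.002]
contact_force: [-20.6, 1.1, 10.6]
gripper_width: 51.0
grasp_force: 66.0
```

{"fn": "send_rows", "kwargs": {
  "targets": [
    {"gripper":1,"x":0,"y":0,"z":-0.1,"ax":0,"ay":0.6,"az":0},
    {"gripper":1,"x":0,"y":0,"z":0,"ax":0,"ay":0,"az":0}
  ]
}}

```text
clock: 17.47
position: [570.8, 133.5, 23.3]
ee_rot: [0.994, 0.107, -0.001, 0.001]
contact_force: [-16.0, 0.5, 4.1]
gripper_width: 50.9
grasp_force: 65.1
```

{"fn": "send_rows", "kwargs": {
  "targets": [
    {"gripper":1,"x":0,"y":0,"z":-0.05,"ax":0,"ay":0.3,"az":0},
    {"gripper":1,"x":0,"y":0,"z":0,"ax":0,"ay":0,"az":0}
  ]
}}

```text
clock: 17.63
position: [570.9, 133.5, 23.3]
ee_rot: [0.994, 0.107, 0.001, 0.001]
contact_force: [-14.0, 0.8, 1.8]
gripper_width: 50.9
grasp_force: 65.0
```

```bash
python3 go.py cp 9 0 23.3
```

```text
target [570.6 133.8] 23.3
t 17.63 pos [570.9 133.5  23.3] yaw 0.2144 F [-14.    0.8   1.8] w 50.9 gf 65.0
shift cm [-0.03 -0.04  0.  ] turn deg (tool) [ 0.1  -0.12 -0.12]
local uv now 9.3 -0.4
```

{"fn": "send_rows", "kwargs": {
  "targets": [
    {"gripper":1,"x":0.1,"y":0,"z":0,"ax":0,"ay":0.1,"az":0},
    {"gripper":1,"x":0,"y":0,"z":0,"ax":0,"ay":0,"az":0}
  ]
}}

```text
clock: 17.8
position: [571.1, 133.5, 23.3]
ee_rot: [0.994, 0.107, 0.001, 0.001]
contact_force: [-17.3, 1.3, 3.1]
gripper_width: 50.9
grasp_force: 65.3
```

{"fn": "send_rows", "kwargs": {
  "targets": [
    {"gripper":1,"x":0.05,"y":0,"z":0,"ax":0,"ay":0.1,"az":0},
    {"gripper":1,"x":0,"y":0,"z":0,"ax":0,"ay":0,"az":0}
  ]
}}

```text
clock: 17.97
position: [571.2, 133.5, 23.3]
ee_rot: [0.994, 0.107, 0.001, 0.001]
contact_force: [-18.0, 0.9, 3.9]
gripper_width: 50.5
grasp_force: 65.3
```

```bash
python3 go.py cp 9 0 23.3
```

```text
target [570.6 133.8] 23.3
t 17.97 pos [571.2 133.5  23.3] yaw 0.2143 F [-18.    0.9   3.9] w 50.5 gf 65.3
shift cm [-0.05 -0.05 -0.  ] turn deg (tool) [ 0.12 -0.15 -0.13]
local uv now 9.5 -0.5
```

{"fn": "send_rows", "kwargs": {
  "targets": [
    {"gripper":1,"x":-0.3,"y":0,"z":0,"ax":0,"ay":-0.3,"az":0},
    {"gripper":1,"x":-0.3,"y":0,"z":0,"ax":0,"ay":-0.3,"az":0},
    {"gripper":1,"x":0,"y":0,"z":0,"ax":0,"ay":0,"az":0},
    {"gripper":1,"x":0,"y":0,"z":0,"ax":0,"ay":0,"az":0}
  ]
}}

```text
clock: 18.3
position: [568.1, 132.9, 23.3]
ee_rot: [0.994, 0.107, -0.001, 0.001]
contact_force: [-11.7, -0.3, -1.2]
gripper_width: 51.1
grasp_force: 64.6
```

{"fn": "send_rows", "kwargs": {
  "targets": [
    {"gripper":1,"x":-0.3,"y":0,"z":0,"ax":0,"ay":-0.3,"az":0},
    {"gripper":1,"x":0,"y":0,"z":0,"ax":0,"ay":0,"az":0},
    {"gripper":1,"x":0,"y":0,"z":0,"ax":0,"ay":0,"az":0}
  ]
}}

```text
clock: 18.55
position: [565.8, 132.4, 23.4]
ee_rot: [0.994, 0.107, -0.003, 0.001]
contact_force: [-10.7, 0.0, -1.7]
gripper_width: 51.1
grasp_force: 64.4
```

```bash
python3 go.py cp 0 0 23.3
```

```text
target [561.8 131.9] 23.3
t 18.55 pos [565.8 132.4  23.4] yaw 0.2144 F [-10.7   0.   -1.7] w 51.1 gf 64.4
shift cm [-0.41 -0.04  0.01] turn deg (tool) [ 0.07  0.33 -0.12]
local uv now 4.1 -0.4
```

{"fn": "send_rows", "kwargs": {
  "targets": [
    {"gripper":1,"x":-0.3,"y":0,"z":0,"ax":0,"ay":-0.2,"az":0},
    {"gripper":1,"x":0,"y":0,"z":0,"ax":0,"ay":0,"az":0},
    {"gripper":1,"x":0,"y":0,"z":0,"ax":0,"ay":0,"az":0}
  ]
}}

```text
clock: 18.8
position: [564.1, 132.0, 23.5]
ee_rot: [0.994, 0.107, -0.003, 0.001]
contact_force: [-8.1, 0.0, -3.4]
gripper_width: 51.2
grasp_force: 64.2
```

```bash
python3 go.py cp 0 0 23.3; python3 - <<'E'
from h import *
im,W=cloud('side');np.save('sp2.npy',W);cv2.imwrite('pics/p6s.png',cv2.resize(im[130:240,300:420,::-1],None,fx=5,fy=5,interpolation=2))
E
```

```text
target [561.8 131.9] 23.3
t 18.8 pos [564.1 132.   23.5] yaw 0.2146 F [-8.1  0.  -3.4] w 51.2 gf 64.2
shift cm [-0.23 -0.03  0.02] turn deg (tool) [ 0.05  0.38 -0.11]
local uv now 2.3 -0.4
```

View pics/p6s.png

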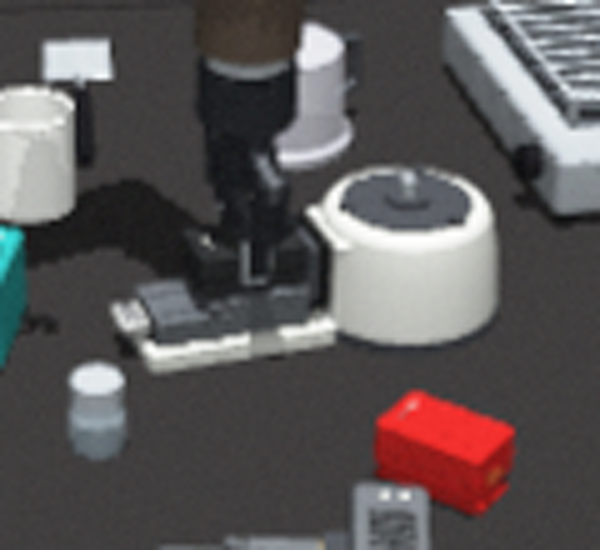

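The picture shows the pack on the rail at crop (250,265), up against the chopper's neck at (320,265). I'll ease back further to see whether the force drops to zero, which would mean it is latched.

{"fn": "send_rows", "kwargs": {
  "targets": [
    {"gripper":1,"x":-0.25,"y":0,"z":0,"ax":0,"ay":0,"az":0},
    {"gripper":1,"x":0,"y":0,"z":0,"ax":0,"ay":0,"az":0},
    {"gripper":1,"x":0,"y":0,"z":0,"ax":0,"ay":0,"az":0}
  ]
}}

```text
clock: 19.1
position: [562.7, 131.7, 23.5]
ee_rot: [0.994, 0.107, -0.002, 0.001]
contact_force: [-5.0, -0.8, -5.8]
gripper_width: 51.0
grasp_force: 64.1
```

{"fn": "send_rows", "kwargs": {
  "targets": [
    {"gripper":1,"x":-0.2,"y":0,"z":0,"ax":0,"ay":0,"az":0},
    {"gripper":1,"x":0,"y":0,"z":0,"ax":0,"ay":0,"az":0},
    {"gripper":1,"x":0,"y":0,"z":0,"ax":0,"ay":0,"az":0}
  ]
}}

```text
clock: 19.35
position: [562.5, 131.7, 24.6]
ee_rot: [0.994, 0.107, -0.0, 0.0]
contact_force: [-4.9, -1.6, -8.6]
gripper_width: 51.1
grasp_force: 64.0
```

```bash
python3 go.py cp 0 0 23.3
```

```text
target [561.8 131.9] 23.3
t 19.35 pos [562.5 131.7  24.6] yaw 0.215 F [-4.9 -1.6 -8.6] w 51.1 gf 64.0
shift cm [-0.07 -0.03  0.13] turn deg (tool) [ 0.04  0.06 -0.09]
local uv now 0.7 -0.3
```

{"fn": "send_rows", "kwargs": {
  "targets": [
    {"gripper":1,"x":0,"y":0,"z":0.15,"ax":0,"ay":0,"az":0},
    {"gripper":1,"x":-0.1,"y":0,"z":0,"ax":0,"ay":0,"az":0},
    {"gripper":1,"x":0,"y":0,"z":0,"ax":0,"ay":0,"az":0},
    {"gripper":1,"x":0,"y":0,"z":0,"ax":0,"ay":0,"az":0}
  ]
}}

```text
clock: 19.68
position: [562.9, 131.8, 24.5]
ee_rot: [0.994, 0.107, 0.001, 0.0]
contact_force: [-5.1, -1.5, -7.7]
gripper_width: 51.0
grasp_force: 64.3
```

{"fn": "send_rows", "kwargs": {
  "targets": [
    {"gripper":1,"x":-0.2,"y":0,"z":0.05,"ax":0,"ay":0,"az":0},
    {"gripper":1,"x":0,"y":0,"z":0,"ax":0,"ay":0,"az":0},
    {"gripper":1,"x":0,"y":0,"z":0,"ax":0,"ay":0,"az":0}
  ]
}}

```text
clock: 19.93
position: [561.9, 131.6, 24.5]
ee_rot: [0.994, 0.108, 0.002, -0.0]
contact_force: [-3.6, -2.4, -7.7]
gripper_width: 51.1
grasp_force: 64.3
```

```bash
python3 go.py cp 0 0 23.3
```

```text
target [561.8 131.9] 23.3
t 19.93 pos [561.9 131.6  24.5] yaw 0.2156 F [-3.6 -2.4 -7.7] w 51.1 gf 64.3
shift cm [-0.   -0.03  0.12] turn deg (tool) [ 0.02 -0.23 -0.05]
local uv now 0.0 -0.3
```

{"fn": "send_rows", "kwargs": {
  "targets": [
    {"gripper":1,"x":-0.1,"y":0,"z":0.15,"ax":0,"ay":-0.2,"az":0},
    {"gripper":1,"x":0,"y":0,"z":0,"ax":0,"ay":0,"az":0},
    {"gripper":1,"x":0,"y":0,"z":0,"ax":0,"ay":0,"az":0}
  ]
}}

```text
clock: 20.18
position: [562.3, 131.8, 24.2]
ee_rot: [0.994, 0.108, 0.002, -0.0]
contact_force: [-4.2, -3.9, -2.9]
gripper_width: 50.7
grasp_force: 64.9
```

{"fn": "send_rows", "kwargs": {
  "targets": [
    {"gripper":1,"x":-0.1,"y":0,"z":0.1,"ax":0,"ay":0,"az":0},
    {"gripper":1,"x":0,"y":0,"z":0,"ax":0,"ay":0,"az":0},
    {"gripper":1,"x":0,"y":0,"z":0,"ax":0,"ay":0,"az":0}
  ]
}}

```text
clock: 20.43
position: [562.2, 131.8, 23.9]
ee_rot: [0.994, 0.108, 0.003, -0.0]
contact_force: [-2.4, -3.7, -1.7]
gripper_width: 50.6
grasp_force: 65.2
```

```bash
python3 go.py cp 0 0 23.3
```

```text
target [561.8 131.9] 23.3
t 20.43 pos [562.2 131.8  23.9] yaw 0.2166 F [-2.4 -3.7 -1.7] w 50.6 gf 65.2
shift cm [-0.03 -0.02  0.06] turn deg (tool) [ 0.01 -0.32  0.  ]
local uv now 0.3 -0.2
```

{"fn": "send_rows", "kwargs": {
  "targets": [
    {"gripper":0.1,"x":0,"y":0,"z":0,"ax":0,"ay":0,"az":0},
    {"gripper":-0.5,"x":0,"y":0,"z":0,"ax":0,"ay":0,"az":0},
    {"gripper":-1,"x":0,"y":0,"z":0,"ax":0,"ay":0,"az":0},
    {"gripper":-1,"x":0,"y":0,"z":0,"ax":0,"ay":0,"az":0},
    {"gripper":-1,"x":0,"y":0,"z":0,"ax":0,"ay":0,"az":0}
  ]
}}

```text
clock: 20.85
position: [562.3, 132.9, 23.4]
ee_rot: [0.994, 0.108, 0.003, -0.001]
contact_force: [0.1, 0.5, -0.6]
gripper_width: 85.4
grasp_force: 0.0
```

{"fn": "send_rows", "kwargs": {
  "targets": [
    {"gripper":-1,"x":0,"y":0,"z":-1,"ax":0,"ay":0,"az":0},
    {"gripper":-1,"x":0,"y":0,"z":-2,"ax":0,"ay":0,"az":0},
    {"gripper":-1,"x":0,"y":0,"z":-3,"ax":0,"ay":0,"az":0},
    {"gripper":-1,"x":0,"y":0,"z":-3,"ax":0,"ay":0,"az":0},
    {"gripper":-1,"x":0,"y":0,"z":-3,"ax":0,"ay":0,"az":0}
  ]
}}

```text
clock: 21.27
position: [560.5, 131.9, 144.6]
ee_rot: [0.994, 0.108, 0.002, -0.0]
contact_force: [0.9, -0.5, 0.8]
gripper_width: 85.2
grasp_force: 0.0
```

{"fn": "send_rows", "kwargs": {
  "targets": [
    {"gripper":-1,"x":0,"y":4,"z":-1,"ax":0,"ay":0,"az":0},
    {"gripper":-1,"x":-2,"y":3.5,"z":0,"ax":0,"ay":0,"az":0},
    {"gripper":-1,"x":-2,"y":3.5,"z":0,"ax":0,"ay":0,"az":0},
    {"gripper":-1,"x":-2,"y":3.5,"z":0,"ax":0,"ay":0,"az":0},
    {"gripper":-1,"x":-2,"y":3.5,"z":0,"ax":0,"ay":0,"az":0}
  ]
}}

```text
clock: 21.68
position: [520.5, -62.7, 153.4]
ee_rot: [0.994, 0.108, 0.002, -0.0]
contact_force: [1.6, -0.7, -0.1]
gripper_width: 85.5
grasp_force: 0.0
```

```bash
python3 - <<'E'
from fit import *
L=[cloud('top') for _ in range(6)];im=L[0][0];W=np.nanmedian([l[1] for l in L],0)
cv2.imwrite('pics/t7.png',cv2.resize(im[105:210,245:345,::-1],None,fx=5.5,fy=5.5,interpolation=2))
P=W.reshape(-1,3);P=P+[0,0,1.7]
u,v=loc(P,561.8,131.9,.2165)
m=(abs(v)<60)&(u>-110)&(u<70)
for z in (86,):
    k=m&(abs(P[:,2]-z)<5)&(u<41.5)
    print(k.sum(),np.percentile(u[k],[0,2,5,50]).round(1),np.percentile(v[k],[2,50,98]).round(1))
for c in range(-60,60,4):
    k=m&(abs(v)<22)&(u>=c)&(u<c+4)
    print(c,np.nanmedian(P[k,2]).round(1),end=' ')
    k=(abs(v)<22)&(u>=c)&(u<c+4)
    print(im.reshape(-1,3)[k].mean().round(0))
E
```

```text
Traceback (most recent call last):
IndexError: index -1 is out of bounds for axis 0 with size 0
```

View pics/t7.png

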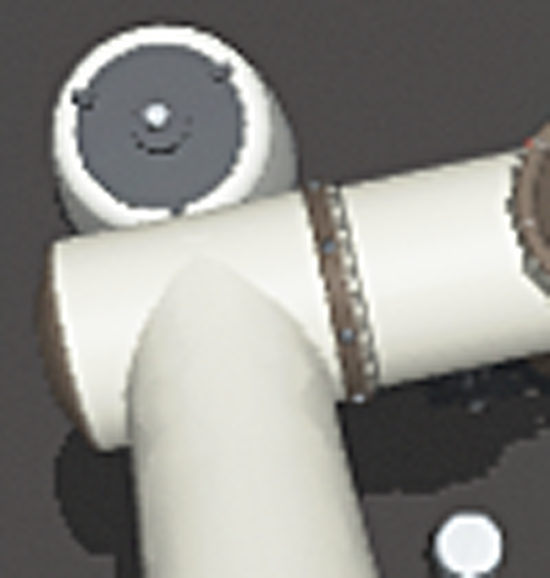

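The arm hides the rail in this view. I'll move it further aside.

{"fn": "send_rows", "kwargs": {
  "targets": [
    {"gripper":-1,"x":-1.2,"y":3.9,"z":0,"ax":0,"ay":0,"az":0},
    {"gripper":-1,"x":-1.2,"y":3.9,"z":0,"ax":0,"ay":0,"az":0},
    {"gripper":-1,"x":-1.2,"y":3.9,"z":0,"ax":0,"ay":0,"az":0},
    {"gripper":-1,"x":-1.2,"y":3.9,"z":0,"ax":0,"ay":0,"az":0},
    {"gripper":-1,"x":-1.2,"y":3.9,"z":0,"ax":0,"ay":0,"az":0}
  ]
}}

```text
clock: 22.4
position: [504.9, -265.0, 152.2]
ee_rot: [0.994, 0.11, 0.001, 0.0]
contact_force: [1.1, 0.7, -0.4]
gripper_width: 85.6
grasp_force: 0.0
```

```bash
cat > chk.py <<'E'
from fit import *
import sys
L=[cloud('top') for _ in range(6)];im=np.mean([l[0] for l in L],0);W=np.nanmedian([l[1] for l in L],0)
cv2.imwrite(sys.argv[1],cv2.resize(im[105:210,245:345,::-1].astype(np.uint8),None,fx=5.5,fy=5.5,interpolation=2))
P=W.reshape(-1,3)+[0,0,1.7]
u,v=loc(P,561.8,131.9,.2165);g=im.reshape(-1,3).mean(1)
k=(abs(v)<40)&(u<41)&(u>-70)&(abs(P[:,2]-86)<5)
print(k.sum(),np.percentile(u[k],[0,2,5,50]).round(1) if k.sum() else '',np.percentile(v[k],[2,50,98]).round(1) if k.sum() else '')
for c in range(-56,68,4):
    k=(abs(v)<22)&(u>=c)&(u<c+4)
    print(c,k.sum(),np.nanmedian(P[k,2]).round(1),g[k].mean().round(0))
E
python3 chk.py pics/t8.png
```

```text
401 [-47.2 -45.6 -43.1  -5.5] [-25.8  -1.   24. ]
-56 14 36.0 145.0
-52 16 35.4 151.0
-48 50 65.8 68.0
-44 19 85.8 95.0
-40 15 85.9 104.0
-36 15 86.0 133.0
-32 16 85.8 103.0
-28 17 86.4 93.0
-24 17 85.8 93.0
-20 16 86.4 92.0
-16 15 85.6 91.0
-12 18 87.1 92.0
-8 15 86.0 104.0
-4 16 86.1 110.0
0 16 86.7 110.0
4 17 87.5 110.0
8 16 86.8 106.0
12 15 86.6 110.0
16 15 87.6 105.0
20 17 87.1 104.0
24 15 86.6 84.0
28 17 87.0 84.0
32 13 86.4 82.0
36 4 84.0 52.0
40 23 80.6 78.0
44 17 81.7 123.0
48 12 80.5 59.0
52 14 77.7 49.0
56 18 79.8 42.0
60 14 78.5 41.0
64 22 81.9 155.0
```

View pics/t8.png

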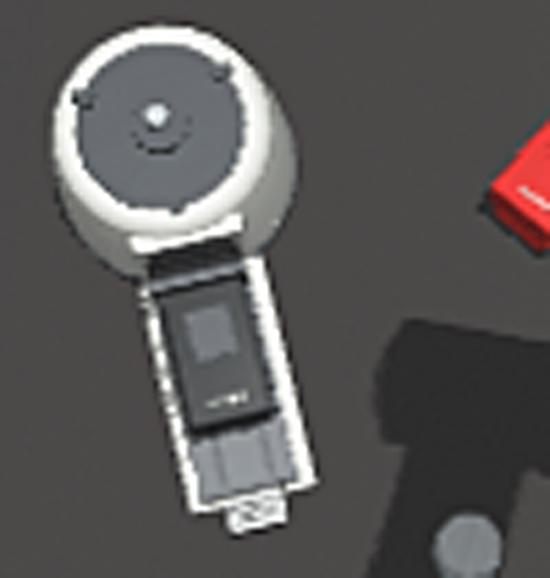

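```bash
cat >> chk.py <<'E'
print('--')
from scipy.optimize import minimize
def edge(vm,lo,hi,zl,zh):  # u splitting z>mid vs z<mid, least misclassified
    k=(abs(v-vm)<13)&(u>lo)&(u<hi)&np.isfinite(P[:,2]);t=np.arange(lo,hi,.25);mid=(zl+zh)/2
    c=[((P[k,2]>mid)!=(u[k]>x)).sum() for x in t];return t[np.isclose(c,min(c))].mean(),min(c),k.sum()
print('paddle front',edge(0,-120,-85,0,32),'pack rear',edge(0,-75,-25,72,86))
k=(abs(v)<30)&(u>-110)&(u<-75)&(abs(P[:,2]-32)<3);print('paddle v',np.percentile(v[k],[2,98]))
k=(abs(v)<40)&(abs(u)<30)&(abs(P[:,2]-86)<5);d=np.polyfit(u[k],v[k],1);print(d)
k=(abs(P[:,2]-86)<4)&(abs(v)<32)&(u>-50)&(u<38)
(c,s,a)=cv2.minAreaRect(np.c_[u[k],v[k]].astype(np.float32));print(c,s,a)
E
python3 chk.py pics/t9.png | sed -n '/--/,$p'
python3 - <<'E'
from fit import *
# same measure on the charger with the pack home (initial scene)
W=np.load('top.npz')['W'];P=W.reshape(-1,3)+[0,0,1.7];u,v=loc(P,547,-225.3,-.151)
def edge(vm,lo,hi,zl,zh):
    k=(abs(v-vm)<13)&(u>lo)&(u<hi)&np.isfinite(P[:,2]);t=np.arange(lo,hi,.25);mid=(zl+zh)/2
    c=[((P[k,2]>mid)!=(u[k]>x)).sum() for x in t];return t[np.isclose(c,min(c))].mean(),min(c),k.sum()
print('charger ref: paddle front',edge(0,-120,-85,0,24),'pack rear',edge(0,-75,-25,64,78))
P0=P;u,v=loc(P0,561.8,131.9,.2165);print('chopper paddle front at start',edge(0,-120,-85,0,32))
E
```

```text
--
paddle front (np.float64(-105.625), np.int64(7), np.int64(87)) pack rear (np.float64(-45.25), np.int64(8), np.int64(137))
paddle v [-17.77516473  19.6880576 ]
[-0.00920872 -1.04554131]
(-4.895225524902344, -0.7600173950195312) (52.27910232543945, 83.58130645751953) 89.11141967773438
charger ref: paddle front (np.float64(-101.66666666666667), np.int64(5), np.int64(79)) pack rear (np.float64(-40.25), np.int64(7), np.int64(132))
chopper paddle front at start (np.float64(-106.25), np.int64(7), np.int64(88))
```

The pack is seated on the chopper. The distance from paddle front to pack rear is 60.4 mm, against 61.4 mm measured the same way for a home pack on the charger. An unlatched pack would sit about 15 mm back, so the catch is holding it. I'm handing in.

```bash
python3 -c "
from bench import arm
print(arm.job_done())"
```

```text
the job is handed in; nothing more can be done
None
```

I've handed the job in at about 23 s: the pack is off the charger and on the chopper's rail, let go, about 1 mm short of home by camera; I read the catch as clicked from force and position, but couldn't read it directly.

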